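# Load a well plate into the plate shaker

## Robot

A 7-joint arm with a two-finger parallel gripper is mounted at the origin on a cart in front of the work surface, level with it; the furniture and walls round the work are solid. World frame = base frame: x ahead of the robot, y to its left, z up, the work surface at z = 0. Lengths are in m, angles in rad, forces in N, time in s.
With the tool pointing down it reaches from about 0.4 to 0.875 m from the base axis. Payload 19.3 kg.
Tool frame: the origin (TCP) lies on the centre line of the jaws, within the pads' length; the fingertips stand 8 mm ahead of it and the grasp point (between the pads) lies 11 mm behind it (bot.tip_extent is the distance from the TCP to the fingertips, in m); x points along the fingers, y is the direction in which the jaws open and shut, and the axes are right-handed (so a half turn about x gives the same grasp; the last joint's range is limited). The gripper opens to 85 mm and grips with 20 to 120 N. Pads are 22 mm wide; open, the fingers measure 114 mm over their backs; the gripper's body (76 mm by 85 mm) begins 54 mm behind the grasp point. The pads swing forward as they close: fully open they stand 13 mm farther back than shut.
Start: joints at [-1.272, 0.521, -0.036, 1.599, 0.021, 1.021, -0.113], TCP at [0.225, 0.583, 0.239] pointing down, gripper open.
Joint ranges: [-2.91, 2.91], [-0.3, 2.13], [-1.5, 1.42], [0.17, 2.43], [-1.26, 4.41], [0.16, 1.93], [-2.52, 2.52]. Speed limits (rad/s): [1.89, 1.89, 2.39, 2.39, 3.01, 3.01, 3.01].

## Interface

Orientations are given as [roll, pitch, yaw] about the fixed x, y, z axes, in that order (R = Rz(yaw) Ry(pitch) Rx(roll)).
In Python, from workcell import sensors, imaging, order, bot gives the robot as it stands.
- The arm moves only by the tool arm_command, never from a script. Its argument "commands" is a list of rows, each an object of numbers: "dx", "dy", "dz": the shift along the tool's x, y, z in cm; "twist": the turn about the tool's x in rad. A call has 1 to 12 rows; each row is the pose to reach, as a shift and turn from the pose measured when the call began, along the tool's axes at that moment; what a row does not reach only later rows make up. A row lasts 1/12 s, in which the tool goes at most 41.7 mm and 7.16 degrees, less where a joint would pass 70% of its speed; a pose out of reach is approached as far as the arm can. A call with a gripper value outside its range is refused whole. "grip" is the closure, from -1 (fully open) to 1 (shut), set as the call begins (left out, the last holds). The fingers move at their own pace and stop on an object; "squeeze" is the grip in N (left out, the last holds). Time passes only in rows, so rows that repeat a pose let the fingers close. It gives the time, the measured TCP pose, the force and the opening at its end, in the units of the state.
- sensors.observe(): the state, without advancing time (a new reading comes with each control period).
- imaging.grab_frame(name): name is "side" or "top"; returns the picture (420x560x3 uint8, red, green, blue); there is no depth.
- imaging.camera_info(name): a dict with "fx", "fy", "cx", "cy" (pixels), "dist_coeffs" ([k1, k2, p1, p2, k3] as OpenCV has them; the pictures are not rectified), "origin" and "attitude" of the camera in the world. Camera axes: x right, y down, z forward; pixel columns grow to the right and rows downward; lengths in m; the calibration is good to about 2 mm. A picture is of the moment at which its call begins. camera_info takes no time and is no camera call.
- order.job_done(): hands the job in, once; it reports no verdict.
The state is a dict: "clock": time; "qpos": joint angles; "qd": joint speeds; "joint_efforts": joint torques, N m; "position": TCP position; "tool_rot": TCP orientation; "force": force on the tool from outside, world axes, zero at the start; "moment": the same for the moment, N m; "grip_width": finger opening in m.
Only numpy, scipy, OpenCV 4.12 (cv2) and the standard library are available. Lean on these libraries where they do the work, as an engineer would, in place of code of your own. Each camera call takes 0.05 s, during which the arm holds its last target.

## Task

Load the well plate into the plate shaker: swing the shaker's lid right up by its handle, push the plate along the loading ledge and over the raised lip until it has dropped flat into the nest, then close the lid fully. Never tip the plate steeply, and leave the other things on the bench where they are.

Things in the scene. Friction and masses are not known exactly. Their poses are not given: they have to be found in the camera images.
- shaker: Plate shaker: low white box fixed to the bench, 268 mm deep (x), 164 mm wide (y). Origin on the bench under the nest's centre; x runs from its front (towards the robot) to its back, y to its left, z up. In this frame: loading ledge, ramp, lip, nest, back stop follow one another along x (see the points; heights given above the bench).
- ledge_center (a point): Middle of the flat loading ledge's top: x = -121 mm, y = 0, z = 44 mm in the shaker's frame. The ledge runs from x = -176 to -66 mm over the full width; ahead of it a ramp rises 4 mm to the lip, from x = -66 to -54 mm.
- lip_top (a point): Middle of the flat top of the lip: x = -50 mm, z = 48 mm in the shaker's frame, 9 mm deep, full width. Before it, over the ramp, a horn (to z = 60 mm) stands on each side: inner faces at y = +-66.4 mm from x = -55.5 to -60, then flared 25 degrees out to y = +-70 mm at x = -68 mm. They correct only about 3 mm: centre the plate sideways before it goes over the lip.
- nest_center (a point): Centre of the nest's floor: x = y = 0, z = 41 mm in the shaker's frame (3 mm below the ledge, 7 mm below the lip). The nest is a rectangular pocket from x = -45.5 mm (lip) to +45.5 mm (back stop, to z = 58 mm), y = -66.8 to +66.8 mm (side guides, to z = 58 mm).
- plate_center (a point): Centre (half-way up) of the loose 24-well plate: smooth white plastic block 85.5 mm in its x, 127.8 mm in its y, 20 mm high, about 0.1 kg; axes as the shaker's when square. It starts on the ledge, up to 12 mm off the middle and 0.1 rad askew. Its centre is 54 mm up on the ledge, 51 mm in the nest (play 5.5 mm in x, 3 mm each side in y). Push its rear face.
- lid (a joint): Lid angle, rad: 0 closed, 1.2 at its stop, fully open. Hinged behind the nest, its front edge swings up and back. The hinge is stiff: the lid stays at any angle and takes 2 to 3 N at the handle. Starts closed or up to 0.2 ajar. Open, it leaves the nest free from above and in front.
- lid_handle (a point): Centre of the lid's handle, a round black bar 10 mm thick, 80 mm long, parallel to the hinge axis, on a leg at each end. 140 mm from the hinge axis; closed, at x = -70, z = 104.5 mm in the shaker's frame, 28 mm above the lid's top and 16 mm before its front edge. Pinch it from above, fingers before and behind; it turns in the grip as the lid swings. Turns with the lid.
- lid_hinge (a point): On the lid's hinge axis (parallel to the shaker's y), above the shaker's middle: x = +58 mm, z = 48.5 mm in the shaker's frame. Turns with the lid.
- beaker_100_center (a point): Centre of a small glass beaker, 57 mm across, 71 mm high, standing to the left of the shaker. Leave it alone.
- indicator_a_center (a point): Centre of a dropper bottle, 38 mm across, 107 mm high, to the left of the shaker. Leave it alone.
- timer_center (a point): Centre of a digital timer lying flat, 60 x 62 x 20 mm, to the right of the shaker. Leave it alone.
Things that resemble listed ones, but are neither listed nor needed, are in the scene too. Of the things that look like the part that bears plate_center, the largest one is meant.

How it is judged:
On the way, in this order (a step that is already met when the one before it is completed fails the run):
1. the lid has been swung up (value of joint lid above 1 rad), for 0.2 s.
2. the plate has gone over the lip and lies flat on the floor of the nest, with the lid still up (z of plate_center in the frame of nest_center below 0.0125 m and horizontal distance between plate_center and nest_center below 0.006 m and angle between plate_center's own z axis and vertical below 0.03 rad and value of joint lid above 0.9 rad), for 0.2 s.
At the end, for the whole second after the job is handed in: The plate lies flat (within 0.03 rad) on the floor of the nest, centre within 6 mm of the nest's centre and within 2.5 mm of its seated height, and the lid is closed (below 0.05 rad) (value of joint lid below 0.05 rad and z of plate_center in the frame of nest_center below 0.0125 m and horizontal distance between plate_center and nest_center below 0.006 m and angle between plate_center's own z axis and vertical below 0.03 rad); the robot touches nothing.
It fails at once if the plate is tipped by more than 0.35 rad (20 degrees) (angle between plate_center's own z axis and vertical above 0.35 rad).
It fails at once if the beaker is moved by more than 30 mm (distance of beaker_100_center from where it was at the start of the episode above 0.03 m).
It fails at once if the dropper bottle is moved by more than 30 mm (distance of indicator_a_center from where it was at the start of the episode above 0.03 m).
It fails at once if the timer is moved by more than 30 mm (distance of timer_center from where it was at the start of the episode above 0.03 m).
It also fails if it takes over 72 s, if anything falls off the work surface, if the arm or the gripper's body presses on something with over 40 N, if the wrist force passes 120 N, or if a joint passes its speed limit or range.

## Working session

There is one attempt and no reset: what is moved stays moved. The work goes in short steps, Python scripts to look and compute and a tool call to move; the robot and the scene stay as the last step left them, time stands still between calls to the robot, and variables do not carry over. Pictures are saved under pics/ and viewed, and the job is handed in when it is done.

Besides the shell and the picture viewer there is one more tool, called after "Emit:" by a JSON object that holds its "method" and its "body", one argument or row to a line. arm_command: Moves the arm, as the interface text tells. Its arguments: {"type":"object","properties":{"commands":{"type":"array"},"grip":{"type":"number"},"squeeze":{"type":"number"}},"required":["commands"]}

```bash
ls; mkdir -p pics; python3 - <<'E'
from workcell import sensors, imaging, order, bot
import cv2
print(sensors.observe())
for n in("side","top"):
    print(imaging.camera_info(n))
    cv2.imwrite(f"pics/{n}0.png",imaging.grab_frame(n)[:,:,::-1])
print(bot.tip_extent)
E
```

```text
pics
{'clock': 0.0, 'qpos': array([-1.27220958,  0.52199008, -0.03630284,  1.59998221,  0.02118332,
        1.02108229, -0.11280734]), 'qd': array([-0.0004565 ,  0.00075474,  0.00037148, -0.00043677,  0.00104132,
        0.0008532 ,  0.00034369]), 'joint_efforts': array([-6.72703445e-04, -9.27104759e+01,  1.97969086e+00, -3.69929230e+01,
        1.77728164e-02,  8.21431226e-03, -3.04337675e-05]), 'position': array([0.22523214, 0.58267302, 0.23875014]), 'tool_rot': array([-1.5022342 ,  1.56971875, -1.87106874]), 'force': array([ 0.23729165,  0.17027435, -0.62400353]), 'moment': array([ 0.02565885, -0.03354366, -0.01386805]), 'grip_width': 0.0855505379541391}
{'fx': 506.600486769225, 'fy': 506.600486769225, 'cx': 275.9199101746013, 'cy': 212.91652050930472, 'dist_coeffs': array([-0.1873217,  0.       ,  0.       ,  0.       ,  0.       ]), 'origin': array([ 0.24340907, -0.82129706,  0.78891555]), 'attitude': array([-2.23479592, -0.01279743, -0.38596106])}
{'fx': 446.3409151929147, 'fy': 446.3409151929147, 'cx': 286.19251471460944, 'cy': 218.87197217714416, 'dist_coeffs': array([-0.12530747,  0.        ,  0.        ,  0.        ,  0.        ]), 'origin': array([ 0.35804029, -0.02328888,  1.09850259]), 'attitude': array([-2.94009461, -0.0030736 , -1.42990026])}
0.008
```

View pics/side0.png

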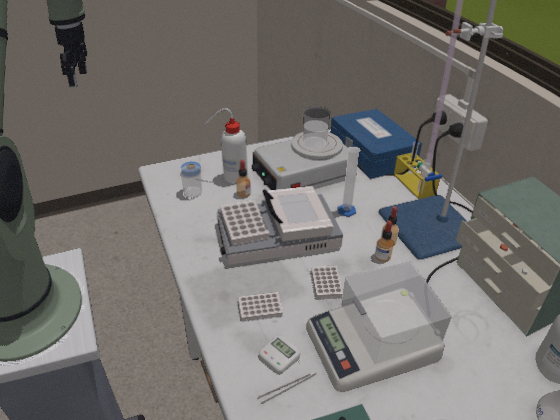

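View pics/top0.png

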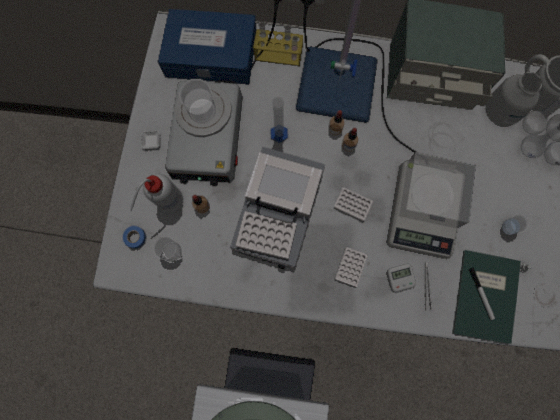

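The shaker is at about (278,212) in the top view and (280,225) in the side view. The plate lies on its ledge and the black handle is in front of the lid. I'll zoom in on both.

```bash
cat > h.py <<'E'
import numpy as np, cv2
from scipy.spatial.transform import Rotation as R
from workcell import sensors, imaging, order, bot
class Cam:
    def __init__(s,n):
        c=imaging.camera_info(n); s.K=np.array([[c['fx'],0,c['cx']],[0,c['fy'],c['cy']],[0,0,1]]); s.d=np.array(c['dist_coeffs']); s.o=np.array(c['origin']); s.R=R.from_euler('xyz',c['attitude']).as_matrix()
    def ray(s,px):
        p=cv2.undistortPoints(np.array(px,float).reshape(-1,1,2),s.K,s.d).reshape(-1,2)
        return np.c_[p,np.ones(len(p))]@s.R.T
    def plane(s,px,z):
        r=s.ray(px); return s.o+r*((z-s.o[2])/r[:,2])[:,None]
    def proj(s,P):
        P=(np.array(P,float).reshape(-1,3)-s.o)@s.R
        return cv2.projectPoints(P,np.zeros(3),np.zeros(3),s.K,s.d)[0].reshape(-1,2)
def tri(px1,px2):
    out=[]
    for a,b in zip(T.ray(px1),S.ray(px2)):
        A=np.c_[a,-b]; t=np.linalg.lstsq(A,S.o-T.o,rcond=None)[0]
        p,q=T.o+a*t[0],S.o+b*t[1]; out.append(np.r_[(p+q)/2,np.linalg.norm(p-q)])
    return np.array(out)
T=Cam('top');S=Cam('side')
def crop(name,img,x0,y0,x1,y1,k):
    c=cv2.resize(img[y0:y1,x0:x1],None,fx=k,fy=k,interpolation=cv2.INTER_CUBIC)
    cv2.imwrite('pics/'+name,c)
E
python3 - <<'E'
from h import *
t=cv2.imread('pics/top0.png');s=cv2.imread('pics/side0.png')
crop('topc0.png',t,220,140,340,275,4.4 and 4,);crop('sidec0.png',s,205,170,355,270,5)
E
```

```text
(no output)
```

View pics/topc0.png

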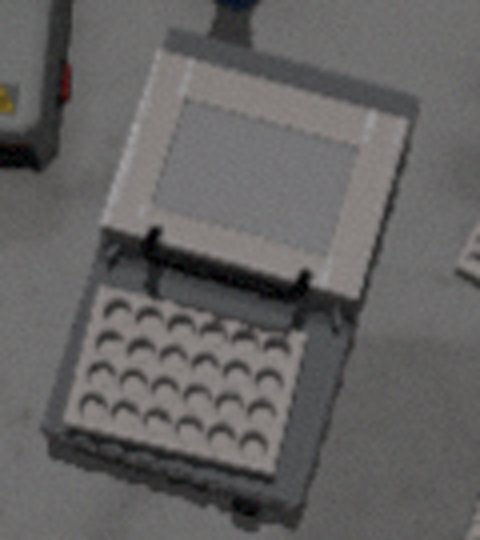

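View pics/sidec0.png

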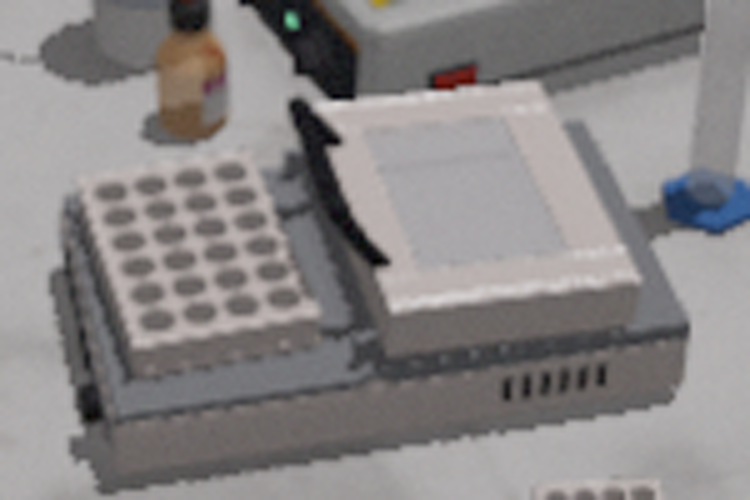

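```bash
python3 - <<'E'
from h import *
tp=lambda l:np.array(l,float)/4+[220,140]-0.375
sp=lambda l:np.array(l,float)/5+[205,170]-0.4
np.set_printoptions(precision=4,suppress=True)
print('deck',T.plane(tp([[46,432],[296,502]]),.044))
print('back',T.plane(tp([[170,28],[418,97]]),.044))
print('side deck', S.plane(sp([[105,415],[690,325]]),.044))
c=T.plane(tp([[105,290],[305,330],[272,472],[65,425]]),.064);print('plate top',c,c.mean(0),np.linalg.norm(c-np.roll(c,-1,0),axis=1))
c=S.plane(sp([[78,180],[252,152],[320,312],[132,350]]),.064);print('plate side',c,c.mean(0),np.linalg.norm(c-np.roll(c,-1,0),axis=1))
print('handle',tri(tp([[150,255],[302,292]]),sp([[300,105],[380,260]])))
print('lid front corners',tri(tp([[103,225],[355,302]]),sp([[330,100],[385,308]])))
print('lid back', tri(tp([[162,48],[412,118]]),sp([[545,85],[638,282]])))
E
```

```text
deck [[ 0.4839  0.1239  0.044 ]
 [ 0.4637 -0.0293  0.044 ]]
back [[ 0.746   0.0893  0.044 ]
 [ 0.723  -0.0699  0.044 ]]
side deck [[ 0.4561 -0.0329  0.044 ]
 [ 0.722  -0.0719  0.044 ]]
plate top [[ 0.5704  0.1003  0.064 ]
 [ 0.5632 -0.0205  0.064 ]
 [ 0.4771 -0.013   0.064 ]
 [ 0.4872  0.1108  0.064 ]] [0.5245 0.0444 0.064 ] [0.121  0.0864 0.1242 0.0838]
plate side [[ 0.4884  0.1072  0.064 ]
 [ 0.5729  0.0982  0.064 ]
 [ 0.5598 -0.0242  0.064 ]
 [ 0.4741 -0.0185  0.064 ]] [0.5238 0.0407 0.064 ] [0.085  0.1231 0.0859 0.1264]
handle [[ 0.5869  0.073   0.1046  0.0019]
 [ 0.5868 -0.0167  0.0787  0.0088]]
lid front corners [[ 0.6107  0.105   0.079   0.0096]
 [ 0.5811 -0.0472  0.0779  0.0001]]
lid back [[ 0.7232  0.0891  0.0711  0.0011]
 [ 0.6975 -0.0662  0.073   0.0034]]
```

```bash
cat >> h.py <<'E'
O=np.array([.6436,.0210]);YAW=-.145
def w(p):
    p=np.array(p,float).reshape(-1,3);c,s=np.cos(YAW),np.sin(YAW)
    return np.c_[O[0]+c*p[:,0]-s*p[:,1],O[1]+s*p[:,0]+c*p[:,1],p[:,2]]
def sh(P):
    P=np.array(P,float).reshape(-1,3);c,s=np.cos(YAW),np.sin(YAW);d=P[:,:2]-O
    return np.c_[c*d[:,0]+s*d[:,1],-s*d[:,0]+c*d[:,1],P[:,2]]
def hx(th):
    a=.4124+th; return .058-.1397*np.cos(a),.0485+.1397*np.sin(a)
E
cat > ov.py <<'E'
from h import *
def ov(tag,ths=(0,.1,.2)):
    t=cv2.imread(f'pics/top{tag}.png');s=cv2.imread(f'pics/side{tag}.png')
    for C,im,box,k,nm in((T,t,(220,140,340,275),4,'t'),(S,s,(205,150,355,270),5,'s')):
        a=cv2.resize(im[box[1]:box[3],box[0]:box[2]],None,fx=k,fy=k,interpolation=cv2.INTER_CUBIC)
        a=cv2.convertScaleAbs(a,alpha=1.4)
        q=lambda P:np.int32(np.round((C.proj(w(P))-[box[0],box[1]]+.5)*k-.5))
        e=[[-.176,-.082,.044],[-.176,.082,.044],[.092,.082,.044],[.092,-.082,.044]]
        cv2.polylines(a,[q(e)],True,(0,255,0),1)
        cv2.polylines(a,[q([[-.055,-.0664,.06],[-.06,-.0664,.06],[-.068,-.07,.06]])],False,(255,0,255),1)
        cv2.polylines(a,[q([[-.055,.0664,.06],[-.06,.0664,.06],[-.068,.07,.06]])],False,(255,0,255),1)
        for th,c in zip(ths,((0,0,255),(0,255,255),(255,255,0))):
            x,z=hx(th);cv2.polylines(a,[q([[x,-.04,z],[x,.04,z]])],False,c,1)
        cv2.imwrite(f'pics/ov{nm}{tag}.png',a)
E
python3 -c "
from ov import *
ov('0')
tp=lambda l:np.array(l,float)/4+[220,140]-0.375
print(sh(T.plane(tp([[105,290],[305,330],[272,472],[65,425]]),.064)))
"
```

```text
[[-0.08389545  0.06791375  0.064     ]
 [-0.07358614 -0.05269398  0.064     ]
 [-0.15987209 -0.05768956  0.064     ]
 [-0.16770393  0.06624279  0.064     ]]
```

```bash
python3 -c "
import cv2,numpy as np
a=cv2.imread('pics/ovt0.png');b=cv2.imread('pics/ovs0.png');print(a.shape,b.shape)
cv2.imwrite('pics/ovt0x.png',a)"
```

```text
(540, 480, 3) (600, 750, 3)
```

View pics/ovt0.png

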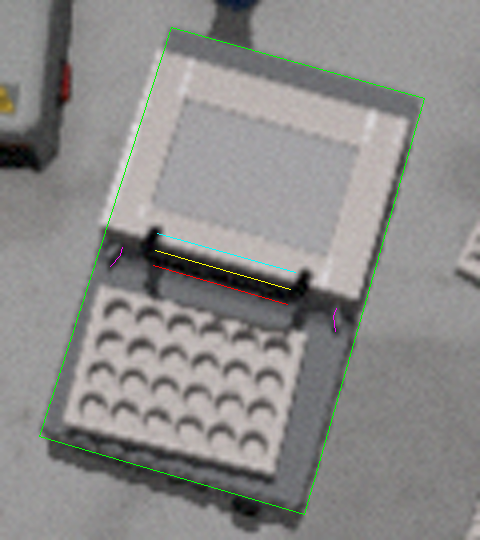

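View pics/ovs0.png

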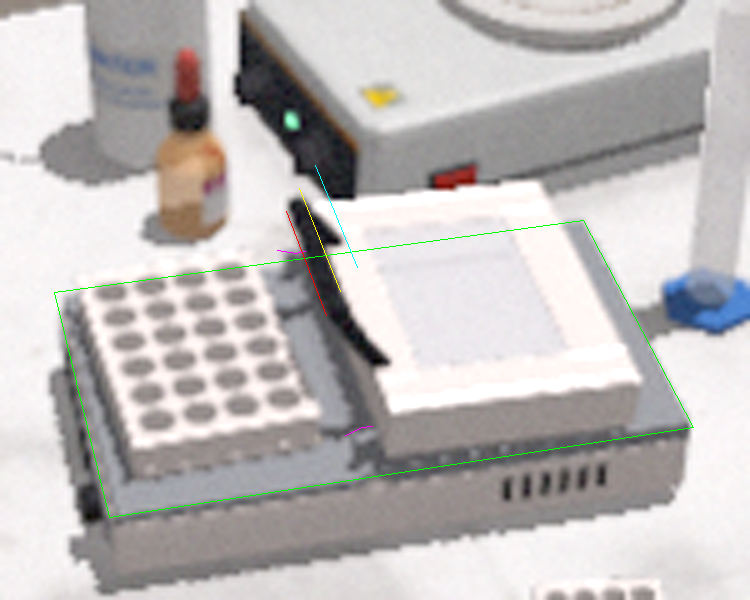

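```bash
python3 - <<'E'
from h import *
t=cv2.imread('pics/top0.png');s=cv2.imread('pics/side0.png')
a=cv2.convertScaleAbs(cv2.resize(t[190:225,250:305],None,fx=14,fy=14,interpolation=cv2.INTER_NEAREST),alpha=1.8)
b=cv2.convertScaleAbs(cv2.resize(s[182:250,255:290],None,fx=8,fy=8,interpolation=cv2.INTER_NEAREST),alpha=1.5)
cv2.imwrite('pics/hz_t.png',a);cv2.imwrite('pics/hz_s.png',b)
E
```

```text
(no output)
```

View pics/hz_t.png

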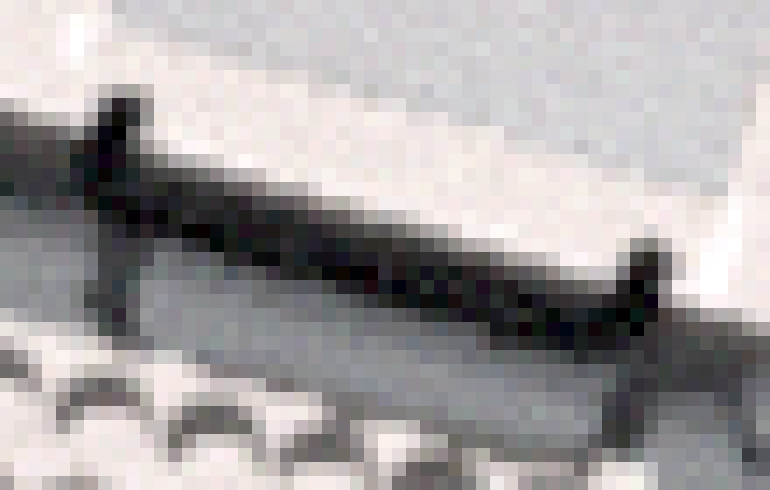

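View pics/hz_s.png

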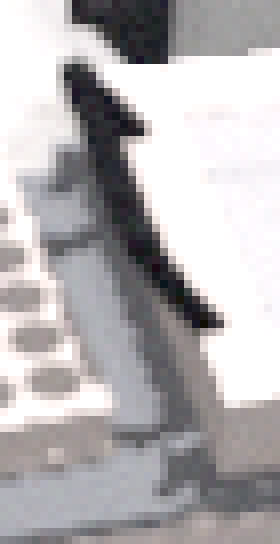

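```bash
python3 - <<'E'
from h import *
np.set_printoptions(precision=4,suppress=True)
r=tri([[257,203.8],[295.9,212.7]],[[263.5,190.5],[271.75,214.25]]);print(r);print(sh(r[:,:3]),hx(0),hx(.1), sh(r[:,:3]).mean(0))
s=sensors.observe();print(R.from_euler('xyz',s['tool_rot']).as_matrix())
E
```

```text
[[ 0.585   0.0732  0.1055  0.0005]
 [ 0.5732 -0.017   0.106   0.0065]]
[[-0.0656  0.0432  0.1055]
 [-0.0641 -0.0478  0.106 ]] (np.float64(-0.06998776434974674), np.float64(0.10449305471889972)) (np.float64(-0.06375838067153983), np.float64(0.11699077847596996)) [-0.0648 -0.0023  0.1058]
[[-0.0003  0.3605  0.9327]
 [-0.001   0.9327 -0.3605]
 [-1.     -0.001   0.0001]]
```

```bash
cat >> h.py <<'E'
np.set_printoptions(precision=4,suppress=True)
def delta(P,yawy=None,frame='w'):
    """tool-frame cm shift to world point P; twist so tool y has world angle yawy"""
    s=sensors.observe(); M=R.from_euler('xyz',s['tool_rot']).as_matrix()
    a=np.arctan2(M[1,1],M[0,1])
    d=M.T@(np.array(P)-s['position'])*100
    tw=None if yawy is None else (a-yawy+np.pi)%(2*np.pi)-np.pi
    print('t',round(s['clock'],2),'pos',s['position'],'sh',sh(s['position'])[0],'yAng',round(a,4),'F',s['force'],'w',round(s['grip_width'],4));print('dx dy dz cm',d,'twist',tw)
E
python3 - <<'E'
from h import *
print(tri([[152,182]],[[232,125]]),'washbottle top')
print(tri([[197,199]],[[242,166]]),'dropper top')
P=w([[-.066,-.002,.20]])[0]; delta(P,YAW)
E
```

```text
[[0.5877 0.306  0.1602 0.0021]] washbottle top
[[0.5808 0.2161 0.0881 0.0009]] dropper top
t 0.1 pos [0.2252 0.5827 0.2388] sh [-0.4951  0.4953  0.2388] yAng 1.2019 F [ 0.7261  0.4586 -0.1543] w 0.0851
dx dy dz cm [  3.9219 -38.963   52.8827] twist 1.3469390885894468
```

Emit:
{"method": "arm_command", "body": {
  "commands": [
    {"dx":-2,"dy":-3,"dz":4,"twist":0.1},
    {"dx":-2,"dy":-6,"dz":8,"twist":0.2},
    {"dx":-2,"dy":-9,"dz":12,"twist":0.3},
    {"dx":-2,"dy":-12,"dz":16,"twist":0.4},
    {"dx":-2,"dy":-15,"dz":20,"twist":0.5},
    {"dx":-2,"dy":-18,"dz":24.5,"twist":0.6},
    {"dx":-2,"dy":-21,"dz":28.5,"twist":0.7},
    {"dx":-2,"dy":-24,"dz":32.5,"twist":0.8},
    {"dx":-2,"dy":-27,"dz":36.5,"twist":0.9},
    {"dx":-2,"dy":-30,"dz":40.5,"twist":1.0},
    {"dx":-2,"dy":-33,"dz":44.5,"twist":1.1},
    {"dx":-2,"dy":-35,"dz":47.5,"twist":1.2}
  ],
  "grip": -1,
  "squeeze": 40
}}

```text
clock: 1.1
position: [0.492, 0.1612, 0.2592]
tool_rot: [-0.314, 1.57, -1.888]
force: [1.1, 1.9, -0.0]
grip_width: 0.0857
```

```bash
python3 - <<'E'
from h import *
delta(w([[-.066,-.002,.20]])[0],YAW)
E
```

```text
t 1.1 pos [0.492  0.1612 0.2592] sh [-0.1703  0.1168  0.2592] yAng -0.0028 F [ 1.1162  1.8809 -0.0055] w 0.0857
dx dy dz cm [ 5.9292  8.639  13.2373] twist 0.14218905234843326
```

Emit:
{"method": "arm_command", "body": {
  "commands": [
    {"dx":1,"dy":2,"dz":3,"twist":0.05},
    {"dx":2.5,"dy":4.5,"dz":6,"twist":0.1},
    {"dx":4,"dy":6.5,"dz":10,"twist":0.142},
    {"dx":5,"dy":8.6,"dz":13.2,"twist":0.142},
    {"dx":6,"dy":8.6,"dz":13.2,"twist":0.142},
    {"dx":6,"dy":8.6,"dz":13.2,"twist":0.142},
    {"dx":6,"dy":8.6,"dz":13.2,"twist":0.142},
    {"dx":6,"dy":8.6,"dz":13.2,"twist":0.142}
  ]
}}

```text
clock: 1.77
position: [0.5774, 0.0299, 0.1996]
tool_rot: [-0.687, 1.57, -2.401]
force: [0.1, 0.8, 0.7]
grip_width: 0.0851
```

```bash
python3 - <<'E'
from h import *
delta(w([[-.066,-.002,.095]])[0],YAW)
for n in("side","top"):
    cv2.imwrite(f"pics/{n}1.png",imaging.grab_frame(n)[:,:,::-1])
a=cv2.imread('pics/side1.png')[60:270,205:355];b=cv2.imread('pics/top1.png')[130:270,210:350]
cv2.imwrite('pics/s1c.png',cv2.resize(a,None,fx=2.8,fy=2.8,interpolation=3))
cv2.imwrite('pics/t1c.png',cv2.resize(b,None,fx=4,fy=4,interpolation=3))
E
```

```text
t 1.77 pos [0.5774 0.0299 0.1996] sh [-0.0668 -0.0007  0.1996] yAng -0.1437 F [0.0867 0.7996 0.7212] w 0.0851
dx dy dz cm [10.4601  0.0815  0.1248] twist 0.0013353341795223628
```

View pics/s1c.png

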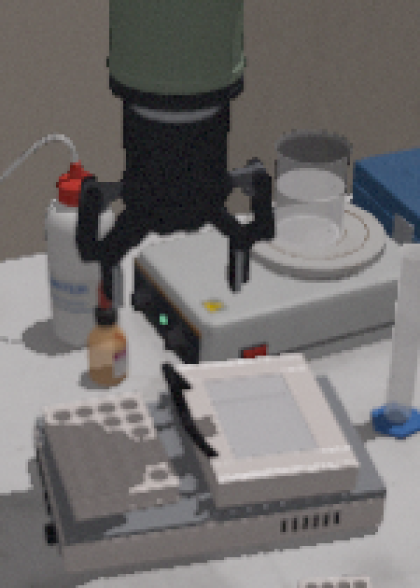

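View pics/t1c.png

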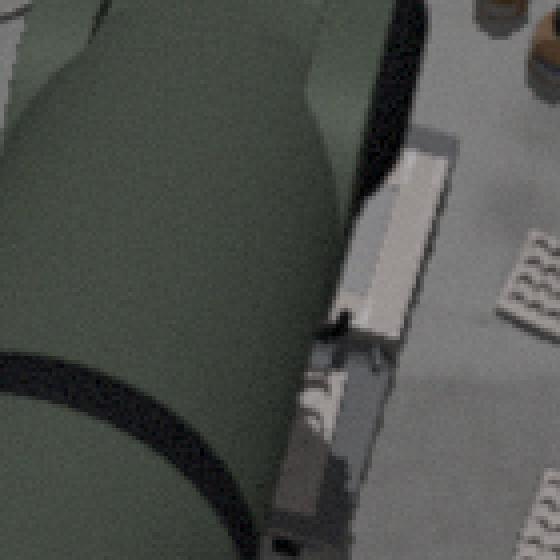

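```bash
python3 - <<'E'
from h import *
for z in (.19,.195,.20,.205,.21): print(z,(S.proj(w([[-.0668-.049,-.0007,z],[-.0668+.049,-.0007,z]]))-[205,60])*2.8)
E
```

```text
0.19 [[111.648  316.3484]
 [235.8058 300.9326]]
0.195 [[111.4938 310.8636]
 [235.9882 295.5031]]
0.2 [[111.3393 305.3494]
 [236.1714 290.0452]]
0.205 [[111.1845 299.8056]
 [236.3553 284.5588]]
0.21 [[111.0293 294.232 ]
 [236.5401 279.0437]]
```

Emit:
{"method": "arm_command", "body": {
  "commands": [
    {"dx":3,"dy":0.1,"dz":0.1},
    {"dx":6,"dy":0.1,"dz":0.1},
    {"dx":8,"dy":0.1,"dz":0.1},
    {"dx":9.5,"dy":0.1,"dz":0.1},
    {"dx":10.3,"dy":0.1,"dz":0.1},
    {"dx":10.3,"dy":0.1,"dz":0.1}
  ]
}}

```text
validation failed for argument at $.co...
```

Emit:
{"method": "arm_command", "body": {
  "commands": [
    {"dx":0},
    {"dx":0},
    {"dx":0},
    {"dx":0},
    {"dx":0},
    {"dx":0},
    {"dx":0},
    {"dx":0}
  ],
  "grip": 1,
  "squeeze": 20
}}

```text
validation failed for argument at $.co...
```

```bash
python3 - <<'E'
from h import *
delta(w([[-.066,-.002,.095]])[0],YAW)
E
```

```text
t 1.87 pos [0.5776 0.0302 0.1999] sh [-0.0666 -0.0004  0.1999] yAng -0.1431 F [-0.2533  0.1041 -0.81  ] w 0.0852
dx dy dz cm [10.4947  0.0589  0.1542] twist 0.0018983205592864039
```

Emit:
{"method": "arm_command", "body": {
  "commands": [
    {"dx":3,"dy":0.1,"dz":0.1,"twist":0},
    {"dx":6,"dy":0.1,"dz":0.1,"twist":0},
    {"dx":8,"dy":0.1,"dz":0.1,"twist":0},
    {"dx":9.5,"dy":0.1,"dz":0.1,"twist":0},
    {"dx":10.3,"dy":0.1,"dz":0.1,"twist":0},
    {"dx":10.3,"dy":0.1,"dz":0.1,"twist":0}
  ]
}}

```text
clock: 2.37
position: [0.5779, 0.0297, 0.0961]
tool_rot: [-1.156, 1.57, -2.869]
force: [0.2, 0.5, -1.3]
grip_width: 0.0858
```

Emit:
{"method": "arm_command", "body": {
  "commands": [
    {"dx":0,"dy":0,"dz":0,"twist":0},
    {"dx":0,"dy":0,"dz":0,"twist":0},
    {"dx":0,"dy":0,"dz":0,"twist":0},
    {"dx":0,"dy":0,"dz":0,"twist":0},
    {"dx":0,"dy":0,"dz":0,"twist":0},
    {"dx":0,"dy":0,"dz":0,"twist":0},
    {"dx":0,"dy":0,"dz":0,"twist":0},
    {"dx":0,"dy":0,"dz":0,"twist":0}
  ],
  "grip": 1,
  "squeeze": 25
}}

```text
clock: 3.03
position: [0.5791, 0.0296, 0.0965]
tool_rot: [1.491, 1.569, -0.222]
force: [7.2, -0.9, -3.6]
grip_width: 0.009
```

```bash
python3 - <<'E'
from h import *
delta(w([[-.066,-.002,.095]])[0],YAW)
for n in("side",):
    cv2.imwrite(f"pics/{n}2.png",imaging.grab_frame(n)[:,:,::-1])
a=cv2.imread('pics/side2.png')[100:270,205:355]
cv2.imwrite('pics/s2c.png',cv2.resize(a,None,fx=3.5,fy=3.5,interpolation=3))
E
```

```text
t 3.03 pos [0.5791 0.0296 0.0965] sh [-0.0651 -0.0008  0.0965] yAng -0.1422 F [ 7.2304 -0.9312 -3.6116] w 0.009
dx dy dz cm [ 0.1481 -0.0919  0.1228] twist 0.002848417401406955
```

View pics/s2c.png

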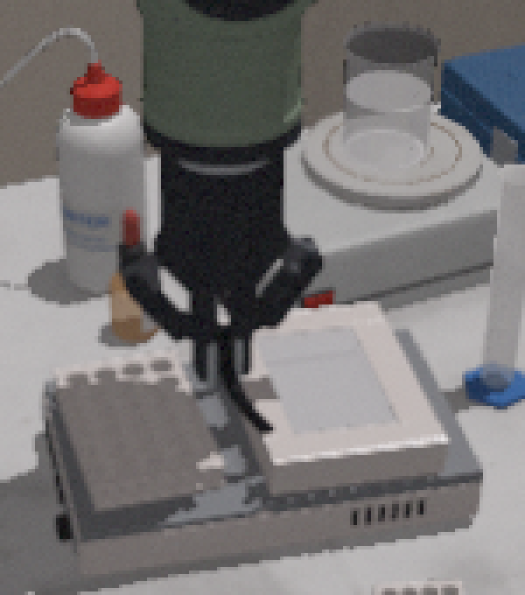

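Emit:
{"method": "arm_command", "body": {
  "commands": [
    {"dx":-0.9,"dy":0.5,"dz":0,"twist":0},
    {"dx":-1.8,"dy":1.07,"dz":0,"twist":0},
    {"dx":-2.6,"dy":1.7,"dz":0,"twist":0},
    {"dx":-3.4,"dy":2.4,"dz":0,"twist":0},
    {"dx":-4.1,"dy":3.15,"dz":0,"twist":0},
    {"dx":-4.8,"dy":3.95,"dz":0,"twist":0},
    {"dx":-4.8,"dy":3.95,"dz":0,"twist":0}
  ],
  "squeeze": 20
}}

```text
clock: 3.67
position: [0.6178, 0.0238, 0.1464]
tool_rot: [-2.004, 1.57, 2.566]
force: [-20.7, 1.3, 26.2]
grip_width: 0.0088
```

```bash
python3 - <<'E'
from h import *
delta(w([[-.0651,-.0008,.0965]])[0],YAW)
for n in("side",):
    cv2.imwrite(f"pics/{n}3.png",imaging.grab_frame(n)[:,:,::-1])
a=cv2.imread('pics/side3.png')[70:270,205:355]
cv2.imwrite('pics/s3c.png',cv2.resize(a,None,fx=3,fy=3,interpolation=3))
E
```

```text
t 3.67 pos [0.6178 0.0238 0.1464] sh [-0.0259 -0.0009  0.1464] yAng -0.1426 F [-20.6968   1.3237  26.2304] w 0.0088
dx dy dz cm [ 4.9959 -3.9128 -0.0204] twist 0.0024118616575958818
```

View pics/s3c.png

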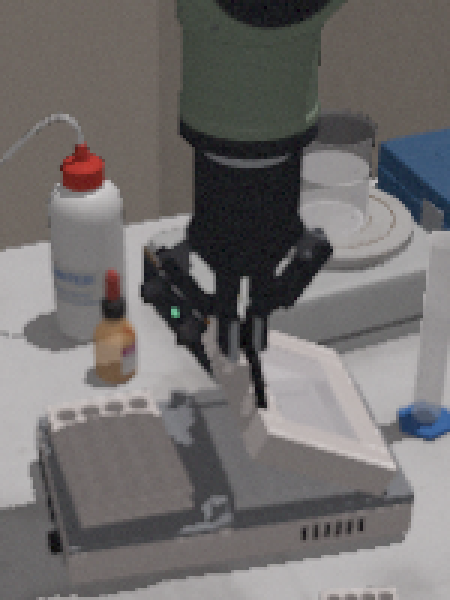

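Emit:
{"method": "arm_command", "body": {
  "commands": [
    {"dx":-0.4,"dy":0.0,"dz":0,"twist":0},
    {"dx":-0.9,"dy":0.8,"dz":0,"twist":0},
    {"dx":-1.3,"dy":1.5,"dz":0,"twist":0},
    {"dx":-1.8,"dy":2.4,"dz":0,"twist":0},
    {"dx":-2.25,"dy":3.3,"dz":0,"twist":0},
    {"dx":-2.25,"dy":3.3,"dz":0,"twist":0}
  ]
}}

```text
clock: 4.22
position: [0.6514, 0.0187, 0.1699]
tool_rot: [2.006, 1.57, 0.292]
force: [-5.0, 0.3, 12.7]
grip_width: 0.0088
```

```bash
python3 - <<'E'
from h import *
delta(w([[-.0651,-.0008,.0965]])[0],YAW)
E
```

```text
t 4.22 pos [0.6514 0.0187 0.1699] sh [ 0.008  -0.0011  0.1699] yAng -0.143 F [-5.0047  0.298  12.7023] w 0.0088
dx dy dz cm [ 7.3345 -7.3202 -0.0426] twist 0.0020418534689530254
```

Emit:
{"method": "arm_command", "body": {
  "commands": [
    {"dx":-0.4,"dy":0.9,"dz":0,"twist":0},
    {"dx":-0.75,"dy":1.9,"dz":0,"twist":0},
    {"dx":-0.95,"dy":2.9,"dz":0,"twist":0},
    {"dx":-1.1,"dy":3.9,"dz":0,"twist":0},
    {"dx":-1.15,"dy":4.8,"dz":0,"twist":0},
    {"dx":-1.15,"dy":5.6,"dz":0,"twist":0},
    {"dx":-1.15,"dy":5.6,"dz":0,"twist":0},
    {"dx":-1.15,"dy":5.6,"dz":0,"twist":0}
  ]
}}

```text
clock: 4.88
position: [0.7071, 0.0105, 0.1817]
tool_rot: [1.659, 1.569, -0.055]
force: [0.9, -1.9, 3.9]
grip_width: 0.0091
```

```bash
python3 - <<'E'
from h import *
delta(w([[-.0651,-.0008,.0965]])[0],YAW)
for n in("side",):
    cv2.imwrite(f"pics/{n}4.png",imaging.grab_frame(n)[:,:,::-1])
a=cv2.imread('pics/side4.png')[50:270,205:355]
cv2.imwrite('pics/s4c.png',cv2.resize(a,None,fx=2.7,fy=2.7,interpolation=3))
E
```

```text
t 4.88 pos [0.7071 0.0105 0.1817] sh [ 0.0643 -0.0013  0.1817] yAng -0.1432 F [ 0.8827 -1.885   3.8786] w 0.0091
dx dy dz cm [  8.4951 -12.9578  -0.0674] twist 0.0018058485967440419
```

View pics/s4c.png

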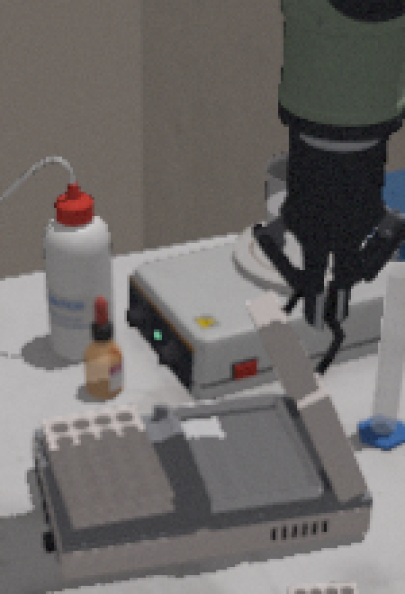

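Emit:
{"method": "arm_command", "body": {
  "commands": [
    {"dx":0,"dy":0,"dz":0,"twist":0},
    {"dx":0,"dy":0,"dz":0,"twist":0},
    {"dx":0,"dy":0,"dz":0,"twist":0},
    {"dx":-0.3,"dy":0,"dz":0,"twist":0},
    {"dx":-3,"dy":0,"dz":0,"twist":0},
    {"dx":-6,"dy":0,"dz":0,"twist":0},
    {"dx":-6,"dy":-3,"dz":0,"twist":0},
    {"dx":-6,"dy":-7,"dz":0,"twist":0},
    {"dx":-6,"dy":-11,"dz":0,"twist":0},
    {"dx":-6,"dy":-15,"dz":0,"twist":0},
    {"dx":-6,"dy":-19,"dz":0,"twist":0},
    {"dx":-6,"dy":-22,"dz":0,"twist":0}
  ],
  "grip": 0.3
}}

```text
clock: 5.93
position: [0.4858, 0.0421, 0.2414]
tool_rot: [2.403, 1.57, 0.689]
force: [2.0, -0.4, -0.1]
grip_width: 0.0298
```

Emit:
{"method": "arm_command", "body": {
  "commands": [
    {"dx":0,"dy":-1,"dz":-4,"twist":0},
    {"dx":0,"dy":-2,"dz":-8,"twist":0},
    {"dx":0,"dy":-3,"dz":-12,"twist":0},
    {"dx":0,"dy":-4,"dz":-16,"twist":0},
    {"dx":0,"dy":-5,"dz":-20,"twist":0},
    {"dx":0,"dy":-5,"dz":-24,"twist":0},
    {"dx":0,"dy":-5,"dz":-27,"twist":0},
    {"dx":0,"dy":-5,"dz":-27,"twist":0},
    {"dx":0,"dy":-5,"dz":-27,"twist":0}
  ],
  "grip": 1
}}

```text
clock: 6.68
position: [0.4743, 0.3179, 0.2413]
tool_rot: [2.298, 1.57, 0.587]
force: [-0.2, -0.6, -0.5]
grip_width: -0.0001
```

```bash
python3 - <<'E'
from h import *
for n in("side","top"):
    cv2.imwrite(f"pics/{n}5.png",imaging.grab_frame(n)[:,:,::-1])
from ov import ov
ov('5',(1.0,1.1,1.2))
E
```

```text
(no output)
```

View pics/ovt5.png

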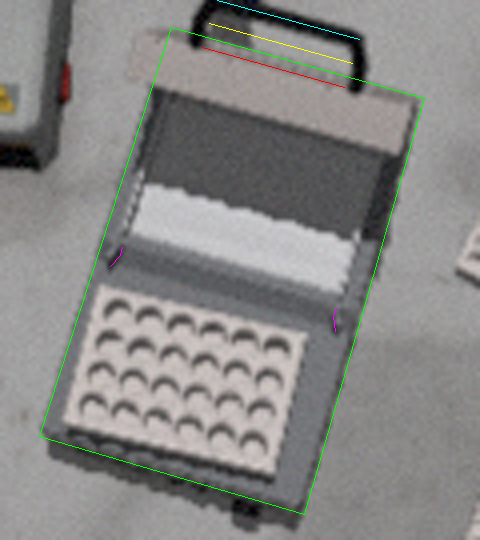

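View pics/ovs5.png

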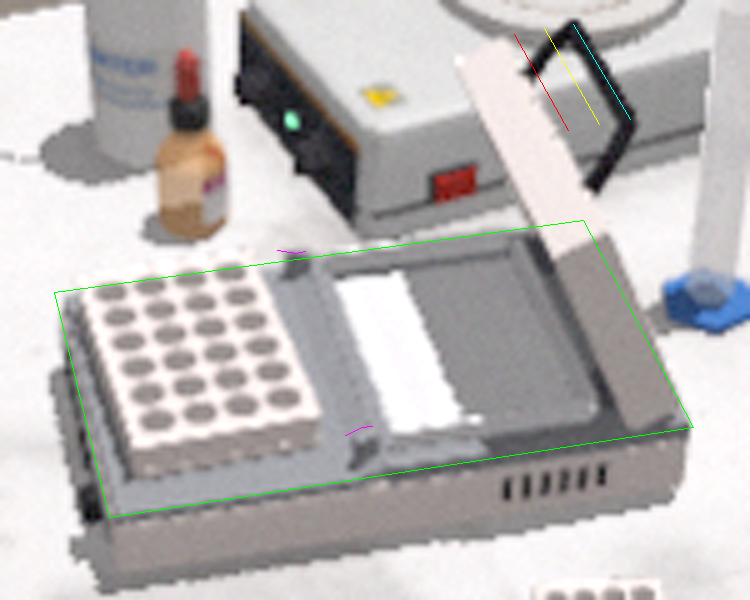

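```bash
python3 - <<'E'
from h import *
t=cv2.imread('pics/top5.png');s=cv2.imread('pics/side5.png')
a=cv2.convertScaleAbs(cv2.resize(t[158:262,228:316],None,fx=5.7,fy=5.7,interpolation=cv2.INTER_CUBIC),alpha=1.8)
b=cv2.convertScaleAbs(cv2.resize(s[190:260,210:338],None,fx=6.2,fy=6.2,interpolation=cv2.INTER_CUBIC),alpha=1.2)
cv2.imwrite('pics/nz_t.png',a);cv2.imwrite('pics/nz_s.png',b)
E
```

```text
(no output)
```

View pics/nz_t.png

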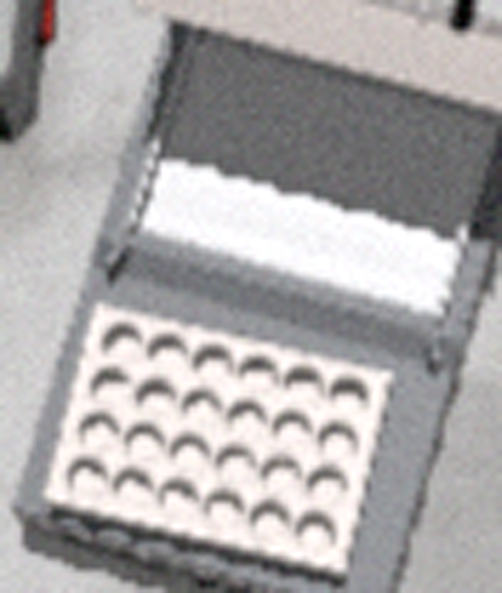

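View pics/nz_s.png

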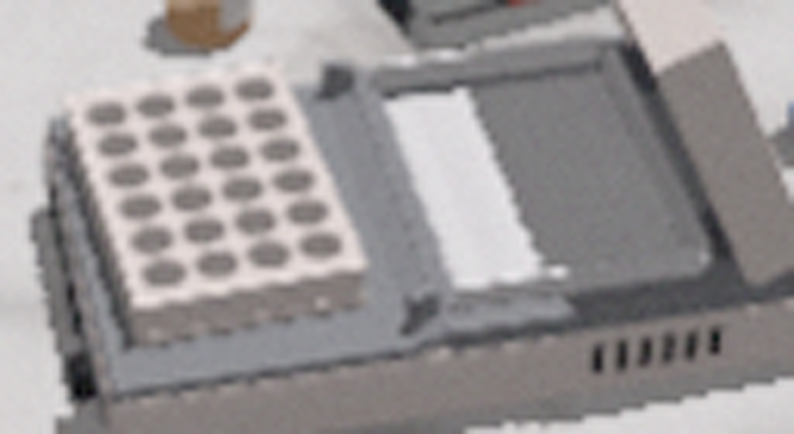

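```bash
python3 - <<'E'
from h import *
tp=lambda l:np.array(l,float)/5.7+[228,158]-.41
sp=lambda l:np.array(l,float)/6.2+[210,190]-.42
print('lip L,R top',sh(T.plane(tp([[135,235],[443,313]]),.048)))
print('lip L,R side',sh(S.plane(sp([[386,100],[455,290]]),.048)))
print('horn tops top',sh(T.plane(tp([[118,255],[437,345]]),.060)))
print('horn tops side',sh(S.plane(sp([[338,70],[420,303]]),.060)))
c=sh(T.plane(tp([[98,303],[392,372],[348,570],[45,497]]),.064));print('plate',c,c.mean(0), np.arctan2(*(c[0]+c[3]-c[1]-c[2])[:2]*[-1,1]),np.arctan2(*(c[0]+c[1]-c[2]-c[3])[1::-1]))
c=sh(S.plane(sp([[68,98],[280,62],[366,265],[132,305]]),.064));print('plate side',c,c.mean(0))
print('front edge top',sh(T.plane(tp([[20,512],[385,610]]),.044)))
print('side edge side',sh(S.plane(sp([[105,397],[440,348]]),.044)))
print('side edges top',sh(T.plane(tp([[60,355],[148,110],[412,520],[465,310]]),.044)))
E
```

```text
lip L,R top [[-0.0457  0.0676  0.048 ]
 [-0.0413 -0.0674  0.048 ]]
lip L,R side [[-0.042   0.0556  0.048 ]
 [-0.0441 -0.0603  0.048 ]]
horn tops top [[-0.0586  0.0701  0.06  ]
 [-0.0578 -0.069   0.06  ]]
horn tops side [[-0.0594  0.0632  0.06  ]
 [-0.0616 -0.0779  0.06  ]]
plate [[-0.0814  0.0714  0.064 ]
 [-0.0749 -0.0543  0.064 ]
 [-0.1591 -0.0599  0.064 ]
 [-0.1655  0.0679  0.064 ]] [-0.1203  0.0063  0.064 ] 0.050702910372914495 0.05441573937585761
plate side [[-0.1651  0.0635  0.064 ]
 [-0.0814  0.068   0.064 ]
 [-0.0766 -0.0579  0.064 ]
 [-0.1618 -0.0608  0.064 ]] [-0.1212  0.0032  0.064 ]
front edge top [[-0.1724  0.079   0.044 ]
 [-0.1685 -0.0789  0.044 ]]
side edge side [[-0.1763 -0.0841  0.044 ]
 [-0.0559 -0.0853  0.044 ]]
side edges top [[-0.1037  0.0831  0.044 ]
 [ 0.0099  0.0794  0.044 ]
 [-0.1292 -0.0792  0.044 ]
 [-0.0365 -0.076   0.044 ]]
```

```bash
sed -i 's/^O=.*$/O=np.array([.6461,.0206]);YAW=-.14/' h.py; python3 - <<'E'
from h import *
delta(w([[-.112,.105,.12]])[0],YAW)
print(sh([[.5808,.2161,0]]))
E
```

```text
t 6.78 pos [0.4748 0.3156 0.2416] sh [-0.2108  0.2682  0.2416] yAng -0.1436 F [ 0.1295 -0.3882  0.5285] w -0.0005
dx dy dz cm [12.167   9.9257 16.2889] twist -0.0035537084721593004
[[-0.0919  0.1845  0.    ]]
```

Emit:
{"method": "arm_command", "body": {
  "commands": [
    {"dx":0,"dy":2.5,"dz":4,"twist":0},
    {"dx":0,"dy":5,"dz":8,"twist":0},
    {"dx":0,"dy":7.5,"dz":12,"twist":0},
    {"dx":3,"dy":9.9,"dz":16.3,"twist":0},
    {"dx":6,"dy":9.9,"dz":16.3,"twist":0},
    {"dx":9,"dy":9.9,"dz":16.3,"twist":0},
    {"dx":12,"dy":9.9,"dz":16.3,"twist":0},
    {"dx":12,"dy":9.9,"dz":16.3,"twist":0},
    {"dx":12,"dy":9.9,"dz":16.3,"twist":0}
  ]
}}

```text
clock: 7.53
position: [0.5491, 0.139, 0.1218]
tool_rot: [-0.822, 1.57, -2.538]
force: [-0.0, -0.5, 1.6]
grip_width: -0.0003
```

```bash
python3 - <<'E'
from h import *
delta(w([[-.112,.095,.057]])[0],YAW)
for n in("side","top"):
    cv2.imwrite(f"pics/{n}6.png",imaging.grab_frame(n)[:,:,::-1])
a=cv2.imread('pics/side6.png')[100:270,205:355]
cv2.imwrite('pics/s6c.png',cv2.resize(a,None,fx=3.5,fy=3.5,interpolation=3))
E
```

```text
t 7.53 pos [0.5491 0.139  0.1218] sh [-0.1126  0.1037  0.1218] yAng -0.1451 F [-0.0258 -0.5472  1.5636] w -0.0003
dx dy dz cm [6.4796 0.066  0.8652] twist -0.005085722583321406
```

View pics/s6c.png

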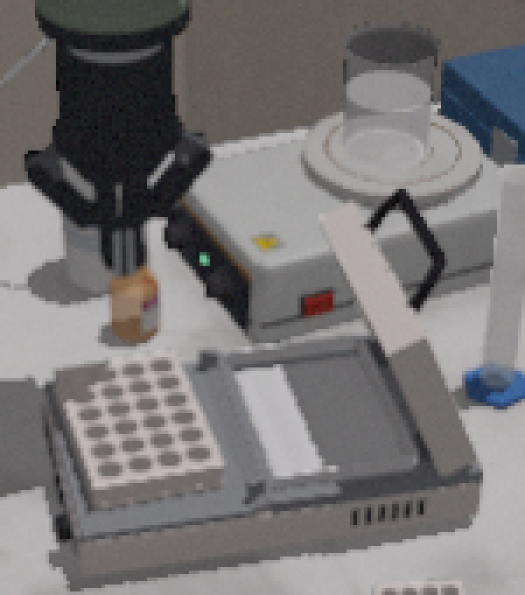

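View pics/top6.png

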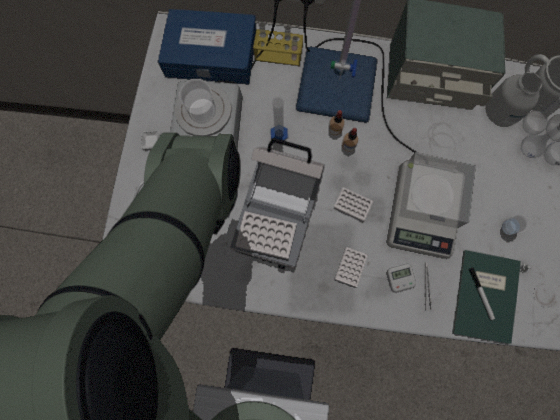

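Emit:
{"method": "arm_command", "body": {
  "commands": [
    {"dx":2,"dy":0.1,"dz":0.3,"twist":-0.005},
    {"dx":4,"dy":0.1,"dz":0.6,"twist":-0.005},
    {"dx":5.5,"dy":0.1,"dz":0.9,"twist":-0.005},
    {"dx":6.4,"dy":0.1,"dz":0.9,"twist":-0.005},
    {"dx":6.4,"dy":0.1,"dz":0.9,"twist":-0.005}
  ]
}}

```text
clock: 8.05
position: [0.5504, 0.1314, 0.0599]
tool_rot: [2.062, 1.568, 0.352]
force: [0.1, -1.1, -0.3]
grip_width: 0.0003
```

```bash
python3 - <<'E'
from h import *
delta(w([[-.112,.0755,.057]])[0],YAW)
E
```

```text
t 8.05 pos [0.5504 0.1314 0.0599] sh [-0.1102  0.0964  0.0599] yAng -0.1386 F [ 0.0539 -1.0939 -0.2757] w 0.0003
dx dy dz cm [ 0.2908 -0.1788  2.0878] twist 0.0013601293555738359
```

Emit:
{"method": "arm_command", "body": {
  "commands": [
    {"dx":0.2,"dy":-0.1,"dz":0.6,"twist":0},
    {"dx":0.2,"dy":-0.1,"dz":1.1,"twist":0},
    {"dx":0.2,"dy":-0.1,"dz":1.3,"twist":0},
    {"dx":0.2,"dy":-0.1,"dz":1.5,"twist":0},
    {"dx":0.2,"dy":-0.1,"dz":1.7,"twist":0},
    {"dx":0.2,"dy":-0.1,"dz":1.9,"twist":0},
    {"dx":0.2,"dy":-0.1,"dz":2.0,"twist":0},
    {"dx":0.2,"dy":-0.1,"dz":2.0,"twist":0}
  ]
}}

```text
clock: 8.72
position: [0.5466, 0.1115, 0.058]
tool_rot: [2.058, 1.568, 0.348]
force: [-0.4, 0.1, 0.0]
grip_width: 0.0
```

```bash
python3 - <<'E'
from h import *
delta(w([[-.112,.075,.057]])[0],YAW)
for n in("side","top"):
    cv2.imwrite(f"pics/{n}7.png",imaging.grab_frame(n)[:,:,::-1])
t=cv2.imread('pics/top7.png');s=cv2.imread('pics/side7.png')
a=cv2.convertScaleAbs(cv2.resize(t[158:262,228:316],None,fx=5.7,fy=5.7,interpolation=cv2.INTER_CUBIC),alpha=1.8)
b=cv2.convertScaleAbs(cv2.resize(s[180:260,210:338],None,fx=6.2,fy=6.2,interpolation=cv2.INTER_CUBIC),alpha=1.2)
cv2.imwrite('pics/nz_t7.png',a);cv2.imwrite('pics/nz_s7.png',b)
E
```

```text
t 8.72 pos [0.5466 0.1115 0.058 ] sh [-0.1112  0.0762  0.058 ] yAng -0.1389 F [-0.359   0.1024  0.0322] w 0.0
dx dy dz cm [ 0.0963 -0.0795  0.1165] twist 0.0011251282129975948
```

View pics/nz_t7.png

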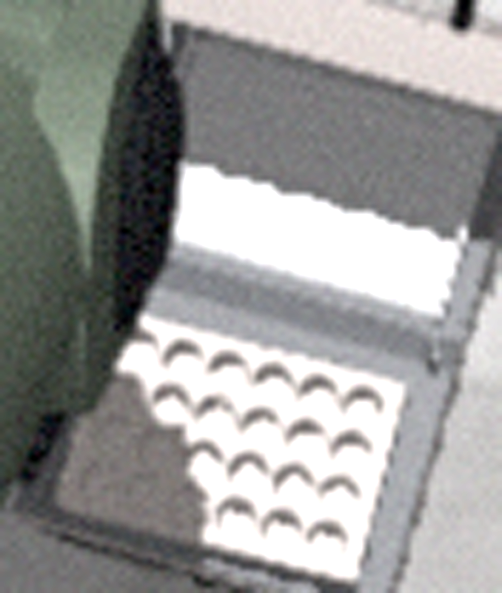

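View pics/nz_s7.png

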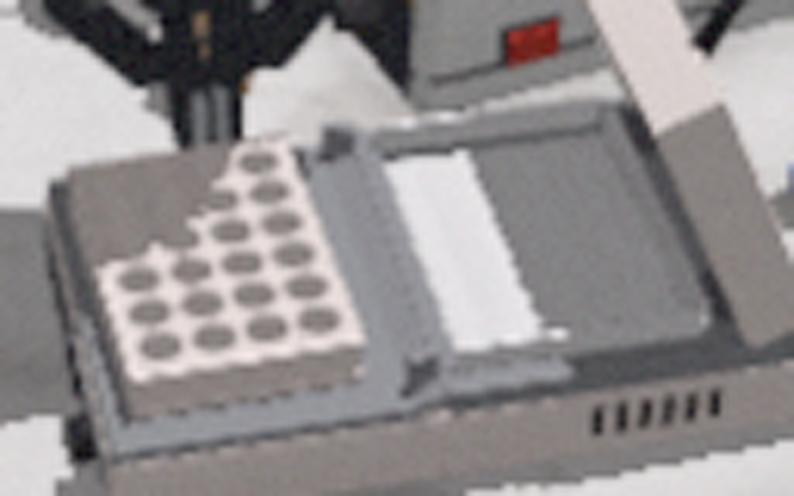

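```bash
python3 - <<'E'
from h import *
tp=lambda l:np.array(l,float)/5.7+[228,158]-.41
sp=lambda l:np.array(l,float)/6.2+[210,180]-.42
print('top plate FR RR, F mid',sh(T.plane(tp([[406,381],[358,579],[150,320],[60,505]]),.064)))
print('side plate RR FR FL',sh(S.plane(sp([[132,380],[365,343],[290,140],[70,175]]),.064)))
print('lip L,R top',sh(T.plane(tp([[135,235],[443,313]]),.048)))
print('lip L,R side',sh(S.plane(sp([[386,162],[455,352]]),.048)))
E
```

```text
top plate FR RR, F mid [[-0.0798 -0.0605  0.064 ]
 [-0.1644 -0.064   0.064 ]
 [-0.0845  0.0489  0.064 ]
 [-0.1691  0.0619  0.064 ]]
side plate RR FR FL [[-0.1658 -0.0667  0.064 ]
 [-0.0818 -0.0659  0.064 ]
 [-0.082   0.0575  0.064 ]
 [-0.1681  0.0549  0.064 ]]
lip L,R top [[-0.0479  0.0679  0.048 ]
 [-0.0442 -0.0672  0.048 ]]
lip L,R side [[-0.0442  0.0559  0.048 ]
 [-0.0469 -0.0601  0.048 ]]
```

Emit:
{"method": "arm_command", "body": {
  "commands": [
    {"dx":0,"dy":0,"dz":-1.5,"twist":0},
    {"dx":0,"dy":0,"dz":-2.5,"twist":0},
    {"dx":-4,"dy":0,"dz":-2.5,"twist":0},
    {"dx":-8,"dy":0,"dz":-2.5,"twist":0},
    {"dx":-12,"dy":-3,"dz":-3,"twist":-0.1},
    {"dx":-14,"dy":-7,"dz":-5,"twist":-0.2},
    {"dx":-15,"dy":-10,"dz":-9,"twist":-0.3},
    {"dx":-15,"dy":-10,"dz":-13,"twist":-0.42},
    {"dx":-15,"dy":-10,"dz":-17,"twist":-0.54},
    {"dx":-15,"dy":-10,"dz":-20,"twist":-0.66},
    {"dx":-15,"dy":-10,"dz":-20,"twist":-0.78},
    {"dx":-15,"dy":-10,"dz":-20,"twist":-0.78}
  ]
}}

```text
clock: 9.82
position: [0.4739, 0.3265, 0.2075]
tool_rot: [1.529, 1.568, 0.611]
force: [0.1, -0.8, -0.4]
grip_width: -0.0001
```

```bash
python3 - <<'E'
from h import *
delta(w([[-.21,0.002,.12]])[0],YAW+np.pi/2)
print(sensors.observe()['qpos'])
for n in("side","top"):
    cv2.imwrite(f"pics/{n}8.png",imaging.grab_frame(n)[:,:,::-1])
t=cv2.imread('pics/top8.png');s=cv2.imread('pics/side8.png')
a=cv2.convertScaleAbs(cv2.resize(t[158:262,228:316],None,fx=5.7,fy=5.7,interpolation=cv2.INTER_CUBIC),alpha=1.8)
b=cv2.convertScaleAbs(cv2.resize(s[180:260,210:338],None,fx=6.2,fy=6.2,interpolation=cv2.INTER_CUBIC),alpha=1.2)
cv2.imwrite('pics/nz_t8.png',a);cv2.imwrite('pics/nz_s8.png',b)
E
```

```text
t 9.82 pos [0.4739 0.3265 0.2075] sh [-0.2132  0.2789  0.2075] yAng 0.6523 F [ 0.1322 -0.8498 -0.3536] w -0.0001
dx dy dz cm [  8.6969 -19.5114  19.673 ] twist -0.7784987490507467
[-0.8054  0.4817  0.1376  1.7753 -0.0818  0.8872  0.0206]
```

View pics/nz_t8.png

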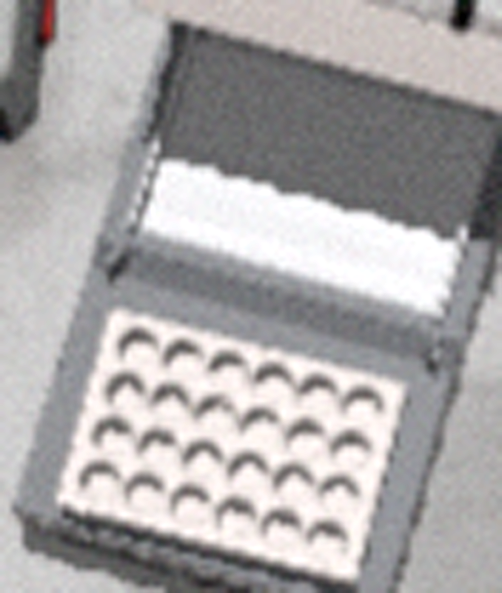

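View pics/nz_s8.png

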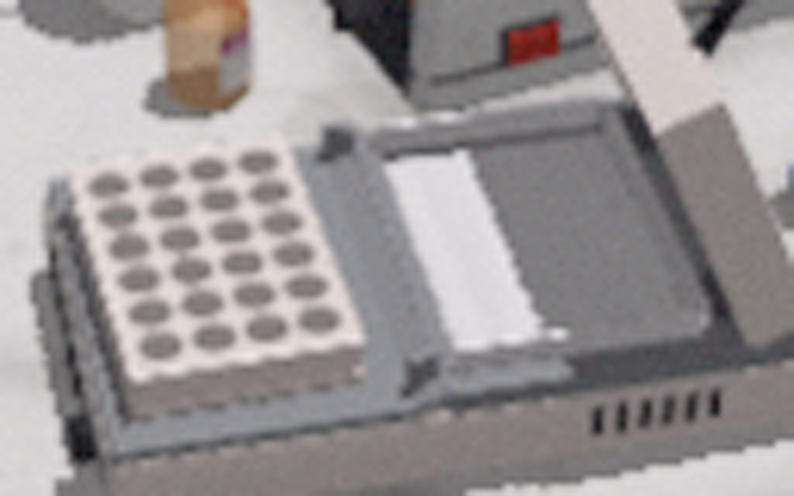

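```bash
cat > plate.py <<'E'
from h import *
def fit(C,img,z=.064,box=None,thr=None):
    g=img.astype(np.float32).mean(2); 
    x0,y0,x1,y1=box; sub=g[y0:y1,x0:x1]
    k=6; big=cv2.resize(sub,None,fx=k,fy=k,interpolation=cv2.INTER_CUBIC)
    m=(big>thr).astype(np.uint8); m=cv2.morphologyEx(m,cv2.MORPH_CLOSE,np.ones((43,43)))
    cs,_=cv2.findContours(m,cv2.RETR_EXTERNAL,cv2.CHAIN_APPROX_NONE); c=max(cs,key=cv2.contourArea)[:,0]
    px=(c+.5)/k-.5+[x0,y0]
    P=sh(C.plane(px,z))[:,:2]
    r=cv2.minAreaRect(np.float32(P*1000)); return r
E
python3 - <<'E'
from plate import *
for tag in('5','8'):
    t=cv2.imread(f'pics/top{tag}.png');
    g=t.astype(float).mean(2); print([np.percentile(g[205:255,235:302],q) for q in(5,30,50,70,95)], g[222:226,296:300].mean())
    for th in(120,125,130,135): print(tag,th,fit(T,t,.064,(232,208,304,262),th))
E
```

```text
[np.float64(60.0), np.float64(83.66666666666667), np.float64(105.0), np.float64(128.66666666666666), np.float64(139.0)] 90.0
5 120 ((-120.52658081054688, 17.940616607666016), (91.91841125488281, 148.0588836669922), 1.31611967086792)
5 125 ((-123.45435333251953, 7.8896636962890625), (84.1328353881836, 125.86224365234375), 2.713479995727539)
5 130 ((-123.45706939697266, 7.859710693359375), (83.46054077148438, 125.07723999023438), 2.666943311691284)
5 135 ((-123.53723907470703, 7.913612365722656), (82.5953140258789, 124.23623657226562), 2.6932687759399414)
[np.float64(60.666666666666664), np.float64(83.33333333333333), np.float64(103.33333333333333), np.float64(128.0), np.float64(138.66666666666666)] 94.4375
8 120 ((-128.00051879882812, 0.7147674560546875), (91.116455078125, 128.7887725830078), 0.9844695925712585)
8 125 ((-128.0561981201172, 0.5074386596679688), (90.47369384765625, 128.46957397460938), 0.9217975735664368)
8 130 ((-128.32254028320312, 0.7010421752929688), (89.98483276367188, 127.0304183959961), 1.1496169567108154)
8 135 ((-128.4324188232422, 1.120880126953125), (89.34329223632812, 125.50824737548828), 1.2303664684295654)
```

Emit:
{"method": "arm_command", "body": {
  "commands": [
    {"dx":0,"dy":-1.5,"dz":1,"twist":-0.1},
    {"dx":0,"dy":-3.5,"dz":3,"twist":-0.2},
    {"dx":0,"dy":-6,"dz":6,"twist":-0.3},
    {"dx":0,"dy":-9,"dz":9,"twist":-0.4},
    {"dx":0,"dy":-12,"dz":12,"twist":-0.5},
    {"dx":0,"dy":-15,"dz":15,"twist":-0.6},
    {"dx":0,"dy":-18,"dz":18,"twist":-0.7},
    {"dx":2,"dy":-19.5,"dz":19.7,"twist":-0.778},
    {"dx":5,"dy":-19.5,"dz":19.7,"twist":-0.778},
    {"dx":8,"dy":-19.5,"dz":19.7,"twist":-0.778},
    {"dx":8.5,"dy":-19.5,"dz":19.7,"twist":-0.778},
    {"dx":8.5,"dy":-19.5,"dz":19.7,"twist":-0.778}
  ],
  "grip": -1
}}

```text
clock: 10.92
position: [0.4342, 0.0477, 0.1216]
tool_rot: [-2.304, 1.57, -2.463]
force: [-0.6, -0.1, 0.1]
grip_width: 0.0858
```

```bash
python3 - <<'E'
from h import *
delta(w([[-.205,0.0,.06]])[0],YAW+np.pi/2)
for n in("side",):
    cv2.imwrite(f"pics/{n}9.png",imaging.grab_frame(n)[:,:,::-1])
s=cv2.imread('pics/side9.png')
cv2.imwrite('pics/s9c.png',cv2.resize(s[110:270,180:340],None,fx=3.7,fy=3.7,interpolation=3))
for z in(.115,.12,.125,.13): print((S.proj(w([[-.2085,.049,z],[-.2085,-.049,z]]))-[180,110])*3.7)
E
```

```text
t 10.92 pos [0.4342 0.0477 0.1216] sh [-0.2136 -0.0027  0.1216] yAng 1.4118 F [-0.6344 -0.1439  0.0976] w 0.0858
dx dy dz cm [6.1607 0.2897 0.8566] twist -0.019012319083164364
[[ 83.3014 310.7041]
 [105.7454 408.3964]]
[[ 82.6925 304.0854]
 [105.1378 401.585 ]]
[[ 82.0818 297.4323]
 [104.5279 394.7341]]
[[ 81.4691 290.7445]
 [103.9158 387.8434]]
```

View pics/s9c.png

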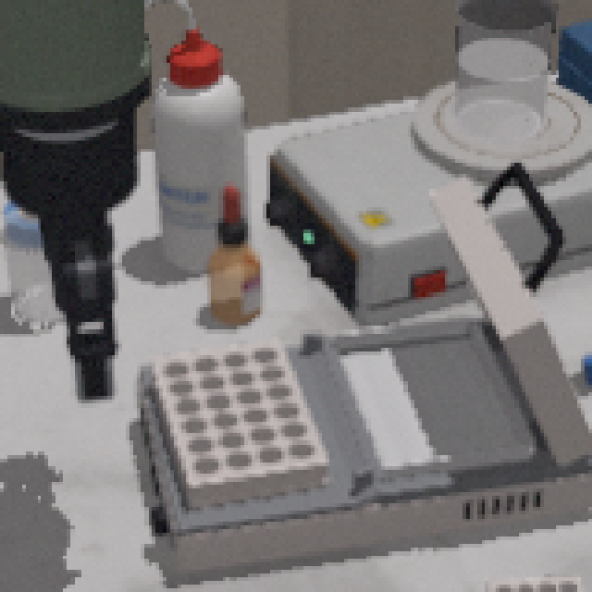

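Emit:
{"method": "arm_command", "body": {
  "commands": [
    {"dx":2,"dy":0.25,"dz":0.3,"twist":-0.019},
    {"dx":4,"dy":0.25,"dz":0.6,"twist":-0.019},
    {"dx":6,"dy":0.25,"dz":0.6,"twist":-0.019},
    {"dx":7.1,"dy":0.25,"dz":0.6,"twist":-0.019},
    {"dx":7.1,"dy":0.25,"dz":0.6,"twist":-0.019},
    {"dx":7.1,"dy":0.25,"dz":0.6,"twist":-0.019}
  ]
}}

```text
clock: 11.47
position: [0.4421, 0.0499, 0.053]
tool_rot: [0.042, 1.569, -0.097]
force: [-0.4, -0.3, 0.6]
grip_width: 0.0856
```

```bash
python3 - <<'E'
from h import *
delta(w([[-.18,0.0,.05]])[0],YAW+np.pi/2)
for n in("side",):
    cv2.imwrite(f"pics/{n}10.png",imaging.grab_frame(n)[:,:,::-1])
s=cv2.imread('pics/side10.png')
cv2.imwrite('pics/s10c.png',cv2.resize(s[150:270,190:300],None,fx=5,fy=5,interpolation=3))
E
```

```text
t 11.47 pos [0.4421 0.0499 0.053 ] sh [-0.2061  0.0005  0.053 ] yAng 1.4312 F [-0.3556 -0.3249  0.5674] w 0.0856
dx dy dz cm [ 0.3035 -0.0504  2.6114] twist 0.0004057120914193746
```

View pics/s10c.png

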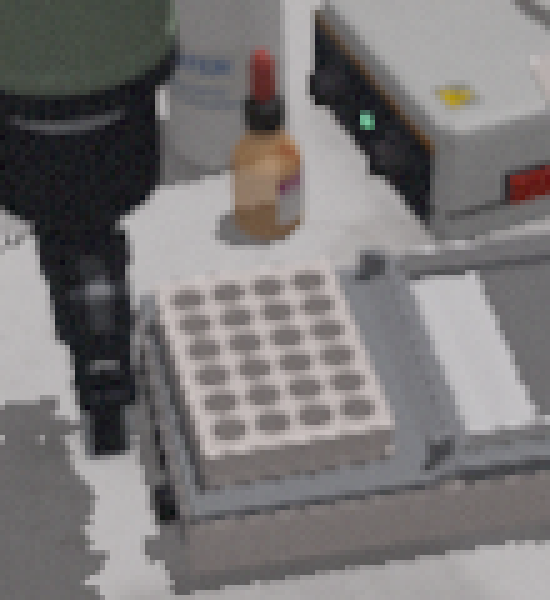

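Emit:
{"method": "arm_command", "body": {
  "commands": [
    {"dx":0.2,"dy":-0.05,"dz":0.5,"twist":0},
    {"dx":0.3,"dy":-0.05,"dz":1.0,"twist":0},
    {"dx":0.3,"dy":-0.05,"dz":1.5,"twist":0},
    {"dx":0.3,"dy":-0.05,"dz":1.8,"twist":0},
    {"dx":0.3,"dy":-0.05,"dz":2.1,"twist":0},
    {"dx":0.3,"dy":-0.05,"dz":2.4,"twist":0},
    {"dx":0.3,"dy":-0.05,"dz":2.7,"twist":0},
    {"dx":0.3,"dy":-0.05,"dz":3.0,"twist":0},
    {"dx":0.3,"dy":-0.05,"dz":3.3,"twist":0},
    {"dx":0.3,"dy":-0.05,"dz":3.5,"twist":0},
    {"dx":0.3,"dy":-0.05,"dz":3.5,"twist":0}
  ]
}}

```text
clock: 12.43
position: [0.4773, 0.0444, 0.0503]
tool_rot: [0.14, 1.568, 0.0]
force: [0.4, 0.6, 0.3]
grip_width: 0.0853
```

```bash
python3 - <<'E'
from h import *
delta(w([[-.054,0.0,.05]])[0],YAW+np.pi/2)
for n in("side","top"):
    cv2.imwrite(f"pics/{n}11.png",imaging.grab_frame(n)[:,:,::-1])
s=cv2.imread('pics/side11.png')
cv2.imwrite('pics/s11c.png',cv2.resize(s[150:270,200:340],None,fx=5,fy=5,interpolation=3))
s=cv2.imread('pics/top11.png')
cv2.imwrite('pics/t11c.png',cv2.resize(s[158:262,228:316],None,fx=5.7,fy=5.7,interpolation=3))
E
```

```text
t 12.43 pos [0.4773 0.0444 0.0503] sh [-0.1705  0.      0.0503] yAng 1.4313 F [0.3838 0.5832 0.3005] w 0.0853
dx dy dz cm [ 0.0683 -0.0095 11.6516] twist 0.000471565814843089
```

View pics/s11c.png

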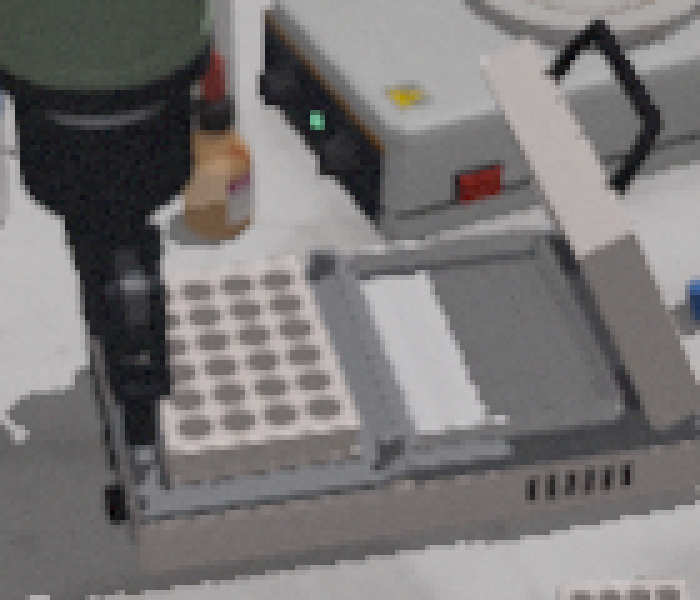

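View pics/t11c.png

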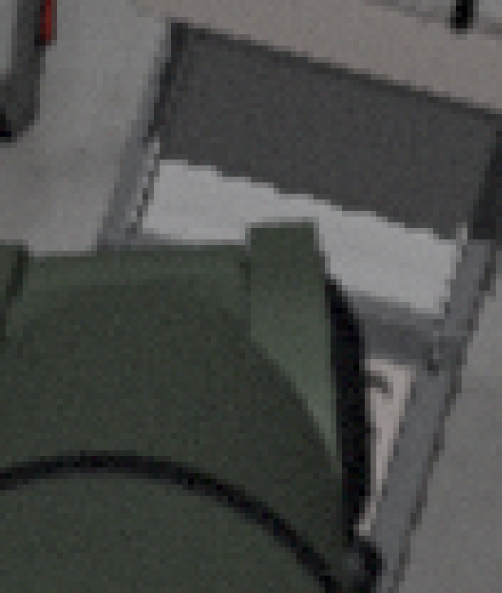

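Emit:
{"method": "arm_command", "body": {
  "commands": [
    {"dx":0.05,"dy":0,"dz":0.4,"twist":0},
    {"dx":0.05,"dy":0,"dz":0.8,"twist":0},
    {"dx":0.05,"dy":0,"dz":1.2,"twist":0},
    {"dx":0.05,"dy":0,"dz":1.6,"twist":0},
    {"dx":0.05,"dy":0,"dz":2.0,"twist":0},
    {"dx":0.05,"dy":0,"dz":2.4,"twist":0},
    {"dx":0.05,"dy":0,"dz":2.8,"twist":0},
    {"dx":0.05,"dy":0,"dz":3.0,"twist":0}
  ]
}}

```text
clock: 13.2
position: [0.5072, 0.0402, 0.0499]
tool_rot: [0.144, 1.568, 0.004]
force: [-0.7, 0.4, 0.6]
grip_width: 0.0853
```

```bash
python3 - <<'E'
from h import *
delta(w([[-.054,0.0,.05]])[0],YAW+np.pi/2)
for n in("side","top"):
    cv2.imwrite(f"pics/{n}12.png",imaging.grab_frame(n)[:,:,::-1])
s=cv2.imread('pics/side12.png')
cv2.imwrite('pics/s12c.png',cv2.resize(s[150:270,200:340],None,fx=5,fy=5,interpolation=3))
s=cv2.imread('pics/top12.png')
cv2.imwrite('pics/t12c.png',cv2.convertScaleAbs(cv2.resize(s[158:262,228:316],None,fx=5.7,fy=5.7,interpolation=3),alpha=1.7))
E
```

```text
t 13.2 pos [0.5072 0.0402 0.0499] sh [-0.1403  0.      0.0499] yAng 1.4311 F [-0.7316  0.3625  0.6063] w 0.0853
dx dy dz cm [ 0.0172 -0.0059  8.6281] twist 0.0003464393885277417
```

View pics/s12c.png

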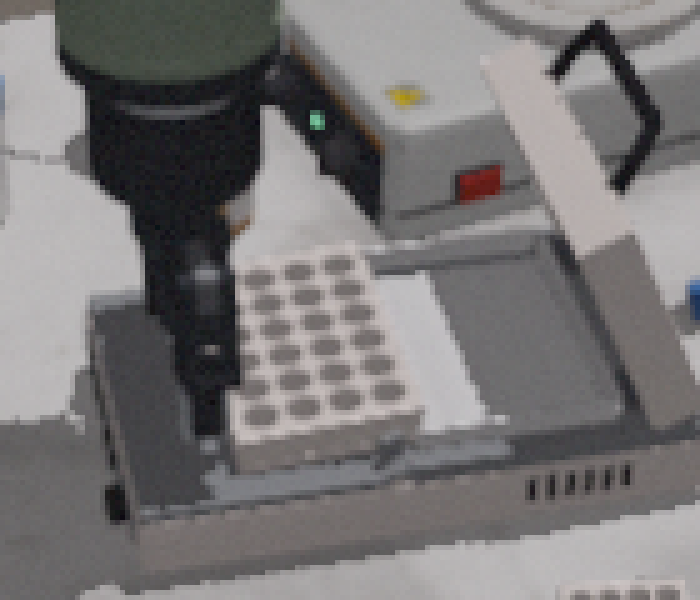

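View pics/t12c.png

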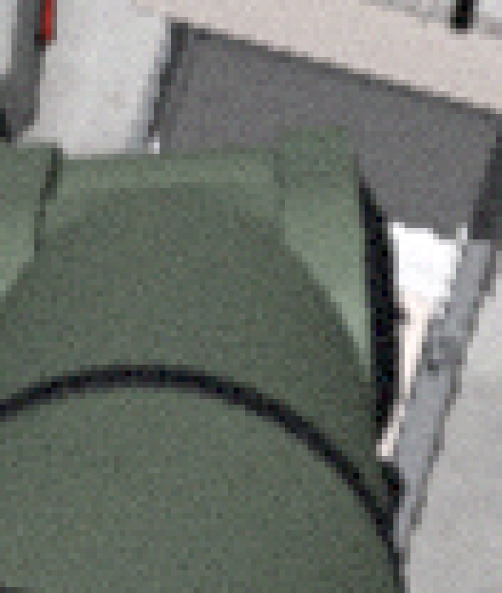

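Emit:
{"method": "arm_command", "body": {
  "commands": [
    {"dx":0.0,"dy":0,"dz":0.6,"twist":0},
    {"dx":0.0,"dy":0,"dz":1.2,"twist":0},
    {"dx":0.0,"dy":0,"dz":1.8,"twist":0},
    {"dx":0.0,"dy":0,"dz":2.4,"twist":0},
    {"dx":0.0,"dy":0,"dz":3.0,"twist":0},
    {"dx":0.0,"dy":0,"dz":3.6,"twist":0},
    {"dx":0.0,"dy":0,"dz":4.2,"twist":0},
    {"dx":0.0,"dy":0,"dz":4.8,"twist":0},
    {"dx":0.0,"dy":0,"dz":5.4,"twist":0},
    {"dx":0.0,"dy":0,"dz":6.0,"twist":0},
    {"dx":0.0,"dy":0,"dz":6.5,"twist":0},
    {"dx":0.0,"dy":0,"dz":6.5,"twist":0}
  ]
}}

```text
clock: 14.3
position: [0.5723, 0.031, 0.0501]
tool_rot: [0.149, 1.567, 0.009]
force: [-0.5, -0.3, 0.2]
grip_width: 0.0856
```

```bash
python3 - <<'E'
from h import *
delta(w([[-.054,0.0,.05]])[0],YAW+np.pi/2)
for n in("side","top"):
    cv2.imwrite(f"pics/{n}13.png",imaging.grab_frame(n)[:,:,::-1])
s=cv2.imread('pics/side13.png')
cv2.imwrite('pics/s13c.png',cv2.resize(s[150:270,200:340],None,fx=5,fy=5,interpolation=3))
E
```

```text
t 14.3 pos [0.5723 0.031  0.0501] sh [-0.0745  0.      0.0501] yAng 1.4309 F [-0.469  -0.2912  0.2304] w 0.0856
dx dy dz cm [ 0.017  -0.0033  2.0485] twist 6.55592751410694e-05
```

View pics/s13c.png

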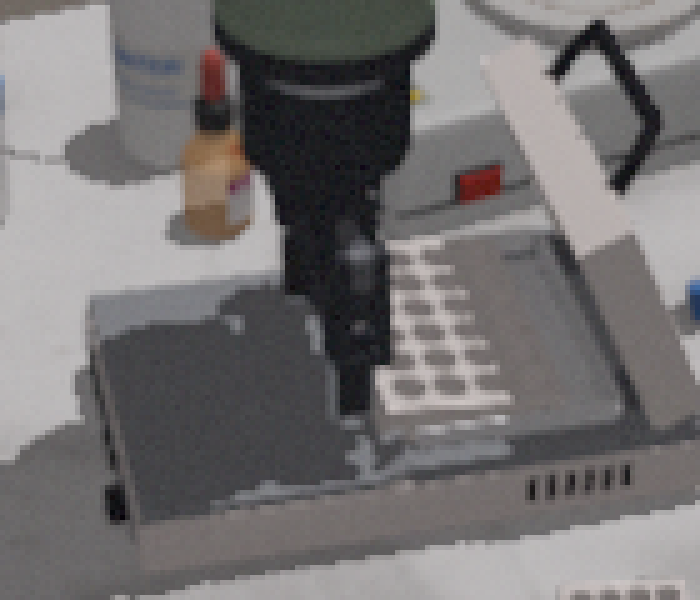

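Emit:
{"method": "arm_command", "body": {
  "commands": [
    {"dx":0.0,"dy":0,"dz":0.5,"twist":0},
    {"dx":0.0,"dy":0,"dz":1.0,"twist":0},
    {"dx":0.0,"dy":0,"dz":1.4,"twist":0},
    {"dx":0.0,"dy":0,"dz":1.6,"twist":0},
    {"dx":0.0,"dy":0,"dz":1.6,"twist":0}
  ]
}}

```text
clock: 14.82
position: [0.5876, 0.0288, 0.05]
tool_rot: [0.138, 1.568, -0.002]
force: [-0.0, -0.9, -0.4]
grip_width: 0.0853
```

```bash
python3 - <<'E'
from h import *
delta(w([[-.054,0.0,.05]])[0],YAW+np.pi/2)
for n in("side","top"):
    cv2.imwrite(f"pics/{n}14.png",imaging.grab_frame(n)[:,:,::-1])
s=cv2.imread('pics/side14.png')
cv2.imwrite('pics/s14c.png',cv2.convertScaleAbs(cv2.resize(s[180:260,250:340],None,fx=7,fy=7,interpolation=3),alpha=1.3))
E
```

```text
t 14.82 pos [0.5876 0.0288 0.05  ] sh [-0.0591 -0.      0.05  ] yAng 1.4309 F [-0.0301 -0.8773 -0.3628] w 0.0853
dx dy dz cm [0.0015 0.0032 0.5075] twist 8.562237391540606e-05
```

View pics/s14c.png

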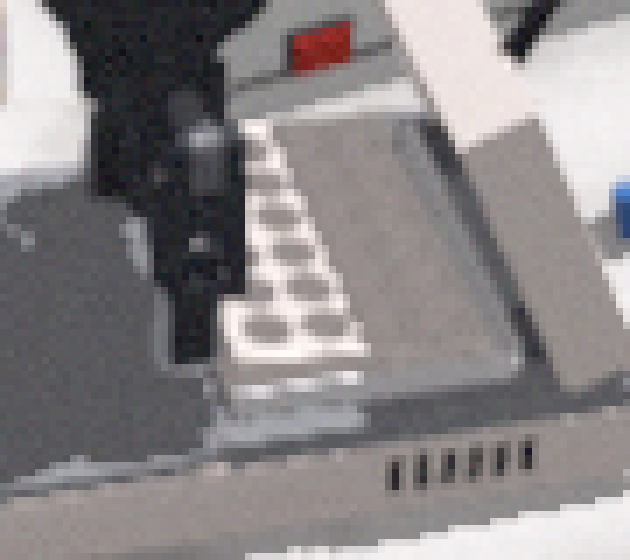

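Emit:
{"method": "arm_command", "body": {
  "commands": [
    {"dx":0.0,"dy":0,"dz":0.2,"twist":0},
    {"dx":0.0,"dy":0,"dz":0.4,"twist":0},
    {"dx":0.0,"dy":0,"dz":0.5,"twist":0},
    {"dx":0.0,"dy":0,"dz":0.5,"twist":0}
  ]
}}

```text
clock: 15.25
position: [0.5923, 0.0282, 0.05]
tool_rot: [0.151, 1.568, 0.011]
force: [-0.4, 0.1, 1.1]
grip_width: 0.0854
```

```bash
python3 - <<'E'
from h import *
delta(w([[-.054,0.0,.05]])[0],YAW+np.pi/2)
for n in("side","top"):
    cv2.imwrite(f"pics/{n}15.png",imaging.grab_frame(n)[:,:,::-1])
s=cv2.imread('pics/side15.png')
cv2.imwrite('pics/s15c.png',cv2.convertScaleAbs(cv2.resize(s[180:260,250:340],None,fx=7,fy=7,interpolation=3),alpha=1.3))
E
```

```text
t 15.25 pos [0.5923 0.0282 0.05  ] sh [-0.0544  0.      0.05  ] yAng 1.431 F [-0.4215  0.0893  1.0975] w 0.0854
dx dy dz cm [ 0.0022 -0.0018  0.0353] twist 0.00018024959743279112
```

View pics/s15c.png

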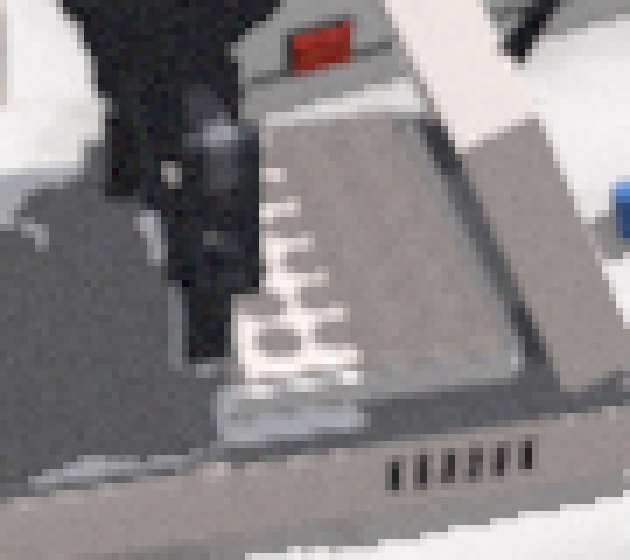

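Emit:
{"method": "arm_command", "body": {
  "commands": [
    {"dx":0.0,"dy":0,"dz":-1.0,"twist":0},
    {"dx":0.0,"dy":0,"dz":-4,"twist":0},
    {"dx":-3,"dy":0,"dz":-7,"twist":0},
    {"dx":-7,"dy":0,"dz":-10,"twist":0},
    {"dx":-11,"dy":0,"dz":-12,"twist":0.1},
    {"dx":-15,"dy":2,"dz":-12,"twist":0.2},
    {"dx":-17,"dy":6,"dz":-12,"twist":0.3},
    {"dx":-17,"dy":10,"dz":-12,"twist":0.4},
    {"dx":-17,"dy":14,"dz":-12,"twist":0.5},
    {"dx":-17,"dy":18,"dz":-12,"twist":0.6},
    {"dx":-17,"dy":22,"dz":-12,"twist":0.7},
    {"dx":-17,"dy":25,"dz":-12,"twist":0.8}
  ]
}}

```text
clock: 16.35
position: [0.5072, 0.2958, 0.22]
tool_rot: [1.19, 1.567, 0.247]
force: [0.6, 0.6, 0.9]
grip_width: 0.0852
```

```bash
python3 - <<'E'
from h import *
delta(w([[.064,0.0,.22]])[0],YAW)
for n in("side","top"):
    cv2.imwrite(f"pics/{n}16.png",imaging.grab_frame(n)[:,:,::-1])
s=cv2.imread('pics/side16.png')
cv2.imwrite('pics/s16c.png',cv2.convertScaleAbs(cv2.resize(s[170:260,230:340],None,fx=6.5,fy=6.5,interpolation=3),alpha=1.3))
s=cv2.imread('pics/top16.png')
cv2.imwrite('pics/t16c.png',cv2.convertScaleAbs(cv2.resize(s[150:250,235:330],None,fx=6,fy=6,interpolation=3),alpha=1.7))
E
```

```text
t 16.35 pos [0.5072 0.2958 0.22  ] sh [-0.176   0.2531  0.22  ] yAng 0.6276 F [0.5683 0.5936 0.8656] w 0.0852
dx dy dz cm [ 0.0375 -0.3071 34.8755] twist 0.7676398875984227
```

View pics/s16c.png

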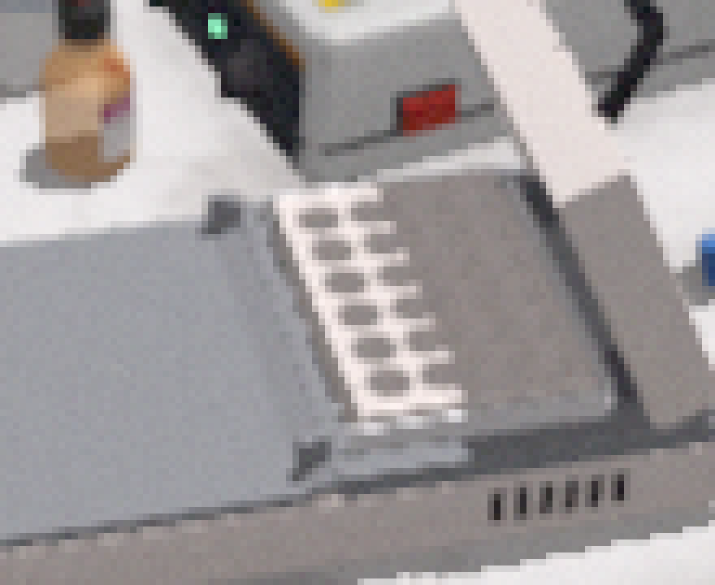

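View pics/t16c.png

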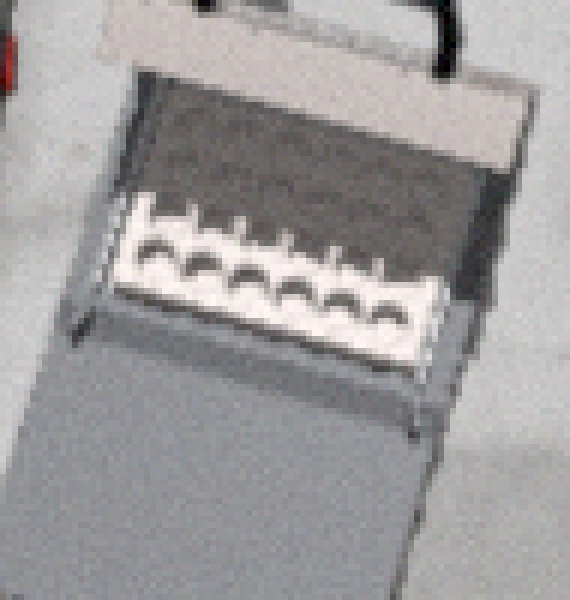

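```bash
python3 - <<'E'
from h import *
tp=lambda l:np.array(l,float)/6+[235,150]-.42
sp=lambda l:np.array(l,float)/6.5+[230,170]-.42
P=tri(tp([[110,288],[418,368]]),sp([[275,197],[358,412]]));print(sh(P[:,:3]),P[:,3])
print(sh(T.plane(tp([[110,288],[418,368]]),.061)))
print(sh(S.plane(sp([[275,197],[358,412]]),.061)))
E
```

```text
[[-0.0444  0.0632  0.0597]
 [-0.0441 -0.0639  0.0606]] [0.0039 0.0003]
[[-0.0467  0.0631  0.061 ]
 [-0.0441 -0.0639  0.061 ]]
[[-0.0428  0.0618  0.061 ]
 [-0.0444 -0.0643  0.061 ]]
```

```bash
python3 - <<'E'
from h import *
delta([.7071,.0105,.26],-.1432)
E
```

```text
t 16.45 pos [0.5065 0.2988 0.2192] sh [-0.1771  0.256   0.2192] yAng 0.6328 F [-1.316  -1.1188 -0.6919] w 0.0853
dx dy dz cm [-4.0866 -0.861  35.1146] twist 0.7760385707739568
```

Emit:
{"method": "arm_command", "body": {
  "commands": [
    {"dx":-2,"dy":0,"dz":2,"twist":0.0},
    {"dx":-4,"dy":0,"dz":5,"twist":0.1},
    {"dx":-4,"dy":0,"dz":9,"twist":0.2},
    {"dx":-4,"dy":0,"dz":13,"twist":0.3},
    {"dx":-4,"dy":0,"dz":17,"twist":0.4},
    {"dx":-4,"dy":0,"dz":21,"twist":0.5},
    {"dx":-4,"dy":0,"dz":25,"twist":0.6},
    {"dx":-4,"dy":-0.5,"dz":29,"twist":0.7},
    {"dx":-4,"dy":-0.9,"dz":33,"twist":0.776},
    {"dx":-4,"dy":-0.9,"dz":35.1,"twist":0.776},
    {"dx":-4,"dy":-0.9,"dz":35.1,"twist":0.776},
    {"dx":-4,"dy":-0.9,"dz":35.1,"twist":0.776}
  ],
  "grip": 0.2
}}

```text
clock: 17.45
position: [0.7067, 0.0087, 0.2586]
tool_rot: [2.346, 1.568, 0.63]
force: [0.1, 0.0, -0.5]
grip_width: 0.0339
```

```bash
python3 - <<'E'
from h import *
delta([.7071,.0105,.182],-.1432)
for n in("side",):
    cv2.imwrite(f"pics/{n}17.png",imaging.grab_frame(n)[:,:,::-1])
s=cv2.imread('pics/side17.png')
cv2.imwrite('pics/s17c.png',cv2.resize(s[60:260,220:370],None,fx=3,fy=3,interpolation=3))
E
```

```text
t 17.45 pos [0.7067 0.0087 0.2586] sh [ 0.0617 -0.0034  0.2586] yAng -0.1451 F [ 0.0796  0.0216 -0.4736] w 0.0339
dx dy dz cm [ 7.6624 -0.002  -0.1756] twist -0.0019050331719108193
```

View pics/s17c.png

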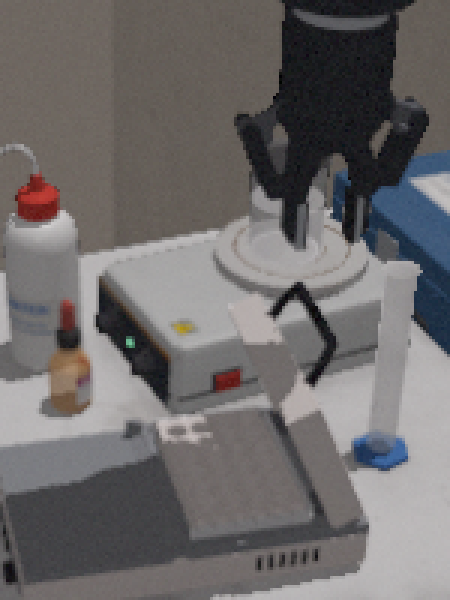

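Emit:
{"method": "arm_command", "body": {
  "commands": [
    {"dx":2,"dy":0,"dz":-0.1,"twist":0},
    {"dx":4,"dy":0,"dz":-0.15,"twist":0},
    {"dx":6,"dy":0,"dz":-0.15,"twist":0},
    {"dx":7.2,"dy":0,"dz":-0.15,"twist":0},
    {"dx":7.7,"dy":0,"dz":-0.15,"twist":0},
    {"dx":7.7,"dy":0,"dz":-0.15,"twist":0}
  ]
}}

```text
clock: 18.0
position: [0.7063, 0.0126, 0.1811]
tool_rot: [3.022, 1.568, 1.309]
force: [-0.1, 0.7, 0.9]
grip_width: 0.0343
```

Emit:
{"method": "arm_command", "body": {
  "commands": [
    {"dx":0,"dy":0,"dz":0,"twist":0},
    {"dx":0,"dy":0,"dz":0,"twist":0},
    {"dx":0,"dy":0,"dz":0,"twist":0},
    {"dx":0,"dy":0,"dz":0,"twist":0},
    {"dx":0,"dy":0,"dz":0,"twist":0},
    {"dx":0,"dy":0,"dz":0,"twist":0}
  ],
  "grip": 1,
  "squeeze": 20
}}

```text
clock: 18.5
position: [0.7067, 0.0129, 0.1823]
tool_rot: [2.661, 1.567, 0.948]
force: [-1.6, 1.8, 7.8]
grip_width: 0.0093
```

```bash
python3 - <<'E'
from h import *
delta([.5791,.0296,.0965],-.1432)
E
```

```text
t 18.5 pos [0.7067 0.0129 0.1823] sh [0.0611 0.0008 0.1823] yAng -0.1422 F [-1.5515  1.7998  7.7922] w 0.0093
dx dy dz cm [  8.5534 -12.8843   0.1828] twist 0.0009677329040260751
```

Emit:
{"method": "arm_command", "body": {
  "commands": [
    {"dx":0,"dy":-0.8,"dz":0,"twist":0},
    {"dx":0.1,"dy":-1.6,"dz":0,"twist":0},
    {"dx":0.25,"dy":-2.6,"dz":0,"twist":0},
    {"dx":0.5,"dy":-3.65,"dz":0,"twist":0},
    {"dx":0.8,"dy":-4.65,"dz":0,"twist":0},
    {"dx":1.2,"dy":-5.6,"dz":0,"twist":0},
    {"dx":1.65,"dy":-6.6,"dz":0,"twist":0},
    {"dx":2.15,"dy":-7.5,"dz":0,"twist":0},
    {"dx":2.15,"dy":-7.5,"dz":0,"twist":0}
  ]
}}

```text
clock: 19.25
position: [0.6309, 0.024, 0.1604]
tool_rot: [3.051, 1.567, 1.338]
force: [-3.9, 0.6, 1.2]
grip_width: 0.0092
```

```bash
python3 - <<'E'
from h import *
delta([.5791,.0296,.0965],-.1432)
E
```

```text
t 19.25 pos [0.6309 0.024  0.1604] sh [-0.0156  0.0013  0.1604] yAng -0.1419 F [-3.9094  0.5738  1.2355] w 0.0092
dx dy dz cm [ 6.3905 -5.2047  0.2015] twist 0.0012809000054354591
```

Emit:
{"method": "arm_command", "body": {
  "commands": [
    {"dx":0.65,"dy":-0.7,"dz":0,"twist":0},
    {"dx":1.3,"dy":-1.5,"dz":0,"twist":0},
    {"dx":2.05,"dy":-2.3,"dz":0,"twist":0},
    {"dx":2.8,"dy":-2.97,"dz":0,"twist":0},
    {"dx":3.65,"dy":-3.6,"dz":0,"twist":0},
    {"dx":4.5,"dy":-4.2,"dz":0,"twist":0},
    {"dx":5.3,"dy":-4.7,"dz":0,"twist":0},
    {"dx":5.3,"dy":-4.7,"dz":0,"twist":0}
  ]
}}

```text
clock: 19.92
position: [0.5831, 0.0312, 0.1066]
tool_rot: [-2.59, 1.567, 1.981]
force: [-6.0, 2.5, 1.4]
grip_width: 0.0088
```

```bash
python3 - <<'E'
from h import *
delta([.5791,.0296,.0965],-.1432)
E
```

```text
t 19.92 pos [0.5831 0.0312 0.1066] sh [-0.0639  0.0017  0.1066] yAng -0.1417 F [-5.9789  2.4956  1.4447] w 0.0088
dx dy dz cm [ 1.0079 -0.372   0.2147] twist 0.0015490374290183517
```

Emit:
{"method": "arm_command", "body": {
  "commands": [
    {"dx":0.4,"dy":-0.15,"dz":0,"twist":0},
    {"dx":0.8,"dy":-0.3,"dz":0,"twist":0},
    {"dx":1.0,"dy":-0.4,"dz":0,"twist":0},
    {"dx":1.0,"dy":-0.4,"dz":0,"twist":0}
  ]
}}

```text
clock: 20.25
position: [0.5784, 0.0319, 0.0966]
tool_rot: [-2.231, 1.565, 2.34]
force: [-7.5, 3.3, 1.5]
grip_width: 0.009
```

```bash
python3 - <<'E'
from h import *
delta([.5791,.0296,.0965],-.1432)
E
```

```text
t 20.25 pos [0.5784 0.0319 0.0966] sh [-0.0686  0.0018  0.0966] yAng -0.1415 F [-7.4934  3.2937  1.4694] w 0.009
dx dy dz cm [0.0104 0.0984 0.2188] twist 0.0016996980258983108
```

Emit:
{"method": "arm_command", "body": {
  "commands": [
    {"dx":0.2,"dy":0,"dz":0,"twist":0},
    {"dx":0.4,"dy":0,"dz":0,"twist":0},
    {"dx":0.4,"dy":0,"dz":0,"twist":0},
    {"dx":0.4,"dy":0,"dz":0,"twist":0}
  ]
}}

```text
clock: 20.58
position: [0.5779, 0.032, 0.0938]
tool_rot: [-2.128, 1.563, 2.443]
force: [-14.4, 2.4, 21.4]
grip_width: 0.0091
```

```bash
python3 - <<'E'
from h import *
delta([.5791,.0296,.0965],-.1432)
cv2.imwrite(f"pics/side18.png",imaging.grab_frame('side')[:,:,::-1])
s=cv2.imread('pics/side18.png')
cv2.imwrite('pics/s18c.png',cv2.convertScaleAbs(cv2.resize(s[160:260,220:350],None,fx=6,fy=6,interpolation=3),alpha=1.2))
E
```

```text
t 20.58 pos [0.5779 0.032  0.0938] sh [-0.0691  0.0018  0.0938] yAng -0.1416 F [-14.3793   2.427   21.4317] w 0.0091
dx dy dz cm [-0.2706  0.1535  0.2187] twist 0.001580688685182352
```

View pics/s18c.png

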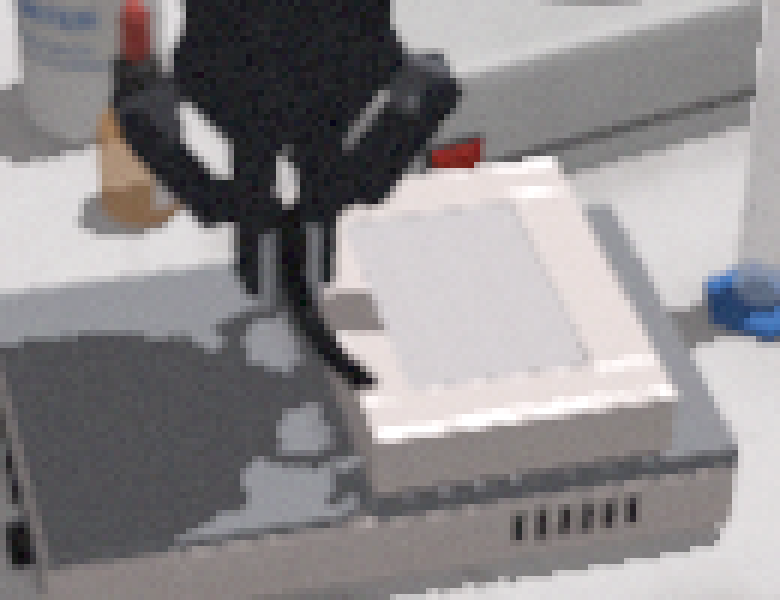

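Emit:
{"method": "arm_command", "body": {
  "commands": [
    {"dx":0.3,"dy":-0.15,"dz":0,"twist":0},
    {"dx":0.3,"dy":-0.15,"dz":0,"twist":0},
    {"dx":0.3,"dy":-0.15,"dz":0,"twist":0}
  ]
}}

```text
clock: 20.88
position: [0.5777, 0.0321, 0.0927]
tool_rot: [-2.448, 1.565, 2.123]
force: [-5.2, 0.7, 22.0]
grip_width: 0.009
```

Emit:
{"method": "arm_command", "body": {
  "commands": [
    {"dx":0,"dy":0,"dz":0,"twist":0},
    {"dx":0,"dy":0,"dz":0,"twist":0},
    {"dx":0,"dy":0,"dz":0,"twist":0},
    {"dx":0,"dy":0,"dz":0,"twist":0},
    {"dx":-1,"dy":0,"dz":0,"twist":0},
    {"dx":-4,"dy":0,"dz":0,"twist":0},
    {"dx":-8,"dy":0,"dz":0,"twist":0},
    {"dx":-12,"dy":0,"dz":0,"twist":0},
    {"dx":-14,"dy":-2,"dz":-3,"twist":0},
    {"dx":-14,"dy":-5,"dz":-6,"twist":0},
    {"dx":-14,"dy":-9,"dz":-9,"twist":0},
    {"dx":-14,"dy":-12,"dz":-12,"twist":0}
  ],
  "grip": 0
}}

```text
clock: 21.88
position: [0.4809, 0.1599, 0.2346]
tool_rot: [-2.563, 1.564, 2.007]
force: [0.9, 1.4, -0.7]
grip_width: 0.0426
```

Emit:
{"method": "arm_command", "body": {
  "commands": [
    {"dx":0,"dy":0,"dz":-4,"twist":0},
    {"dx":0,"dy":0,"dz":-8,"twist":0},
    {"dx":0,"dy":0,"dz":-12,"twist":0},
    {"dx":0,"dy":0,"dz":-15,"twist":0},
    {"dx":0,"dy":0,"dz":-15,"twist":0}
  ]
}}

```text
clock: 22.3
position: [0.5014, 0.315, 0.2355]
tool_rot: [-2.662, 1.563, 1.914]
force: [-0.4, -0.5, -0.5]
grip_width: 0.0427
```

```bash
python3 - <<'E'
from h import *
for n in("side","top"):
    cv2.imwrite(f"pics/{n}19.png",imaging.grab_frame(n)[:,:,::-1])
t=cv2.imread('pics/top19.png');s=cv2.imread('pics/side19.png')
cv2.imwrite('pics/t19c.png',cv2.convertScaleAbs(cv2.resize(t[140:275,220:340],None,fx=4.4,fy=4.4,interpolation=3),alpha=1.5))
cv2.imwrite('pics/s19c.png',cv2.convertScaleAbs(cv2.resize(s[170:260,225:350],None,fx=6,fy=6,interpolation=3),alpha=1.2))
print(sensors.observe()['position'],sensors.observe()['clock'])
E
```

```text
[0.502  0.3091 0.2356] 22.4
```

View pics/t19c.png

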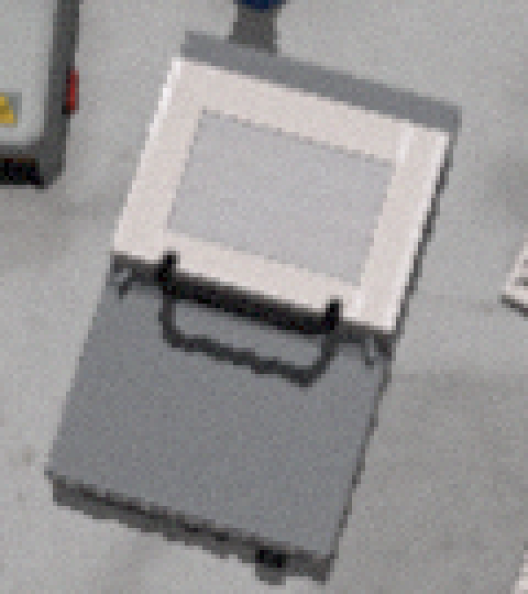

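View pics/s19c.png

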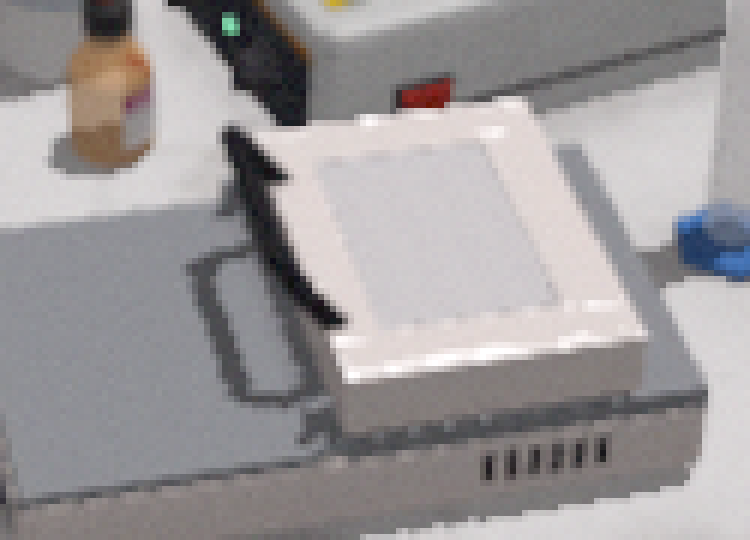

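```bash
python3 - <<'E'
from h import *
for th in(0,.05,.1):
    x,z=hx(th);p=S.proj(w([[x,.042,z],[x,-.042,z]]));q=T.proj(w([[x,.042,z],[x,-.042,z]]))
    print(th,((p-[225,170]+.42)*6).round(), ((q-[220,140]+.4)*4.4).round())
# handle dark mask centre between legs, both views
t=cv2.imread('pics/top19.png').mean(2);s=cv2.imread('pics/side19.png').mean(2);s0=cv2.imread('pics/side0.png').mean(2);t0=cv2.imread('pics/top0.png').mean(2)
for nm,im,b in(('s0',s0,(258,184,284,228)),('s19',s,(258,184,284,228)),('t0',t0,(250,194,302,220)),('t19',t,(250,194,302,220))):
    sub=im[b[1]:b[3],b[0]:b[2]]; ys,xs=np.where(sub<(45 if nm[0]=='s' else 30)); print(nm,len(xs),xs.mean()+b[0],ys.mean()+b[1],ys.min()+b[1],ys.max()+b[1],xs.min()+b[0],xs.max()+b[0])
# lid front-top-edge corners
sp=lambda l:np.array(l,float)/6+[225,170]-.42
tp=lambda l:np.array(l,float)/4.4+[220,140]-.4
P=tri(tp([[115,255],[392,332],[455,132]]),sp([[255,133],[345,380],[643,335]]));print(sh(P[:,:3]),P[:,3])
E
```

```text
0 [[229. 131.]
 [280. 261.]] [[166. 287.]
 [322. 331.]]
0.05 [[236. 116.]
 [288. 246.]] [[167. 279.]
 [324. 323.]]
0.1 [[244. 102.]
 [297. 232.]] [[169. 270.]
 [326. 314.]]
s0 182 270.74175824175825 200.74725274725276 184 222 263 281
s19 186 270.3333333333333 201.90322580645162 184 223 263 281
t0 201 274.71144278606965 207.9402985074627 197 219 250 296
t19 192 274.265625 208.98958333333334 198 219 251 299
[[-0.0528  0.0773  0.0754]
 [-0.0537 -0.0769  0.0734]
 [ 0.0612 -0.08    0.076 ]] [0.0035 0.0003 0.0033]
```

```bash
python3 -c "
from workcell import order;print(order.job_done())"
```

```text
the job is handed in; nothing more can be done
None
```

I loaded the plate into the shaker's nest, closed the lid and handed the job in at about 22.4 s of the 72 s allowed. The hand-in gives no verdict.

**What I did:**
- **Lid up:** I pinched the handle and swung the lid up to about 1.17–1.2 rad.
- **Centring:** I nudged the plate about 7 mm sideways and nearly square. It was then about 1 mm off centre and 0.02 rad askew.
- **Loading:** I pushed its rear face with both open fingers over the lip into the nest.
- **Lid down:** I regripped the handle and pressed the lid down until the upward force reached about 22 N at its stop, then moved the arm clear.

**Last checks:**
- **Plate (before closing):** its rear top edge was at about 60 mm (61 mm expected when seated, 68 mm if it had stayed on the lip). Its centre was about 1–2 mm from the nest's centre. I did not see the plate again after the lid closed.
- **Lid:** the left end of the handle in the side view matches an angle of 0, against a limit of 0.05 rad. Its front and back edges measure level to about 2 mm.
- **Other things on the bench:** the dropper bottle stands where it was in the side views. I did not measure the beaker or timer again. No contact forces showed up away from the handle.

**Disagreements:**
- The two cameras differed by 2–5 mm on some sideways readings. My first estimate of the shaker's position was 2–5 mm off along x, and I shifted it by 2.5 mm.
- On the way up, my first path for the lid ran slightly inside its arc, giving about 33 N at the wrist before I corrected it.

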